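Load a D cell into the spring holder of a readout unit

ROBOT

A 6-joint arm with a two-finger parallel gripper is mounted at the origin on a cart in front of the work surface, level with it; the furniture and walls round the work are solid. World frame = base frame: x ahead of the robot, y to its left, z up, the work surface at z = 0. Lengths are in mm, angles in rad, forces in N, time in s.
With the tool pointing down it reaches from about 275 to 750 mm from the base axis. Payload 10.2 kg.
Tool frame: the origin (TCP) lies midway between the tips of the shut fingers; the grasp point (between the pads) lies 19 mm behind it; z points along the fingers, x is the direction in which the jaws open and shut, and the axes are right-handed (so a half turn about z gives the same grasp; the last joint's range is limited). The gripper opens to 88 mm and grips with 3 to 60 N. Pads are 18 mm wide; open, the fingers measure 123 mm over their backs; the gripper's body (75 mm by 187 mm) begins 45 mm behind the grasp point.
Start: joints at [-1.54, 0.313, 1.498, -0, 1.331, -0.223], TCP at [131.806, -508.191, 215.32] pointing down, gripper open.
Joint ranges: [-2.94, 2.94], [-0.97, 2.17], [0.19, 2.56], [-1.23, 4.37], [0.02, 3.11], [-2.88, 2.88]. Speed limits (rad/s): [2.39, 2.39, 3.01, 3.14, 3.14, 3.14].

INTERFACE

Orientations are given as a rotation vector (axis times angle).
In Python, from bench import * gives the robot as it stands. The module is installed in compiled form; this text tells all that it offers.
- The arm moves only by the shell command python3 -m inch 'ROWS' [FORCE]. ROWS is JSON, a list of rows, each an object of numbers: "tx", "ty", "tz": the shift along the tool's x, y, z each as a share of 0.04 m, from -1 to 1; "rx", "ry", "rz": the turn, a rotation vector about the tool's x, y, z each as a share of 4 degrees, from -1 to 1; "jaw": the closure, from 0 (fully open) to 1 (shut). In form: [{"tx": .., "ty": .., "tz": .., "rx": .., "ry": .., "rz": .., "jaw": ..}, ...]. A call has exactly 10 rows; each row shifts and turns the commanded pose from where the row before left it, along the tool's axes as they then stand; what a row does not reach is not made up. A row lasts 1/12 s, in which the tool goes at most 41.7 mm and 7.16 degrees, less where a joint would pass 70% of its speed; a pose out of reach is approached as far as the arm can. A call with a number of a shift or a turn outside -1 to 1 is refused whole. A call with a gripper value outside its range is refused whole. The fingers move at their own pace and stop on an object; FORCE is the grip in N (left out, the last holds). Time passes only in rows, so rows that do not move let the fingers close, or fill a call up. It gives the time, the measured TCP pose, the force and the opening at its end, in the units of the state.
- get_obs(): the state, without advancing time (a new reading comes with each control period).
- get_image(name): name is "scene" or "top"; returns (picture, depth): 384x512x3 uint8, red, green, blue; 384x512 float32, mm along the optical axis (not along the pixel's ray), 0 where there is no reading.
- camera_model(name): a dict with "camera_matrix" (3x3 intrinsics, pixels), "D" ([k1, k2, p1, p2, k3] as OpenCV has them; the pictures are not rectified), "view" (4x4, takes a point from world to camera coordinates). Camera axes: x right, y down, z forward; pixel columns grow to the right and rows downward; lengths in mm; the calibration is good to about 2 mm. A picture is of the moment at which its call begins. camera_model takes no time and is no camera call.
- finish_job(): hands the job in, once; it reports no verdict.
The state is a dict: "clock": time; "qpos": joint angles; "qd": joint speeds; "tau": joint torques, N m; "tcp_pos": TCP position; "orientation": TCP orientation; "contact_force": force on the tool from outside, world axes, zero at the start; "ft_torque": the same for the moment, N m; "grip_width": finger opening in mm.
Only numpy, scipy, OpenCV 4.12 (cv2) and the standard library are available. Lean on these libraries where they do the work, as an engineer would, in place of code of your own. Each camera call takes 0.05 s, during which the arm holds its last target.

TASK

The displacement readout on the bench stands open for a new battery. Take the spare D cell from the tray and load it into the readout's cell holder: slip its flat end under the bridge against the coil spring, push the spring back, and drop the end with the nub in, inside the contact wall opposite, so that the cell lies level in the holder, held between spring and contact. Let go of it, and leave the other things on the bench where they are.

Things in the scene. Friction and masses are not known exactly. Their poses are not given: they have to be found in the camera images.
- cell: Spare D cell, 33 mm across, body 60 mm long, dark blue jacket, white band at the end with the steel nub (9.5 mm across, 2 mm proud). 0.11 to 0.17 kg. Origin: middle of the 60 mm body, on the axis; x axis along the cell towards the nub. At the start it lies level in the tray, axis 27 mm above the bench.
- cell_plus (a point): Tip of the cell's nub, on the axis (32 mm from the cell's origin along +x).
- cell_minus (a point): Centre of the cell's flat end, on the axis (30 mm from the cell's origin along -x).
- cell_tray: Fixed blue-grey tray, 96 (its x) x 100 mm (its y), base 4 mm thick, two troughs of V saddles along x at y = +24 and -24 mm; the cell lies in the one at y = +24 mm, nub to +x. The saddles are narrower than the cell: its flanks are free. End lips 16 mm high at x = +-46 mm. Origin: centre of the underside. It stands between two tall fixed oedometers: come and go from the front.
- readout: Fixed light grey box, 114 (its x) x 120 mm (its y), display on the front (-x) face. Cover off: on top a dark deck at z = 70 mm (rim to 72.5) with a black cell holder along y = 0, open above. Origin: centre of the underside; z up, x from the holder's spring (front) to its contact wall (back). Beside the cell's middle, x = -20 to 26 mm, nothing stands above z = 78 mm.
- bay_seat (a point): Where the cell's origin lies when seated (readout frame x 4.5, y 0, z 94.5 mm), cell along the readout's x, nub to +x. Two pairs of V saddles carry it there, its underside at z = 78 mm: at x = -27.5 to -11.5 and 18.5 to 31.5 mm. Low cheeks 40 mm apart, top at z = 90 mm, flank the nub end at x = 26.5 to 36.5 mm.
- bay_contact (a point): Contact on the inner (-x) face of the contact wall, where the nub's tip comes to rest (readout frame x 36.5, y 0, z 94.5 mm).
- contact_wall_top (a point): Top of the contact wall's inner face (readout frame x 36.5, y 0, z 105.5 mm); the wall is 3 mm thick and 46 mm wide. The nub end comes down on its -x side. A drawer cabinet up to 163 mm high stands close behind the readout, its drawer front 40 to 85 mm beyond this point and a handle 14 mm nearer: keep the raised nub end clear of it.
- bridge_edge (a point): Middle of the lower +x edge of the bridge over the spring end (readout frame x -20.5, y 0, z 119 mm). The bridge runs 10 mm to -x, is 2.5 mm thick, on two posts 40 mm apart. Only 57 mm lie between it and the contact wall, so the cell cannot be lowered in level: the flat end goes under the bridge with the nub end raised 21 degrees or more (32 suits) until it is past the contact wall's top.
- spring_tip (a point): Rounded tip of the coil spring, 10 mm across, at the cell's axis height. Free, it stands 22 mm out (+x) from the spring wall, 11 mm with the cell seated. The spring wall's face is at readout x = -36.5 mm, 36 mm wide, top at z = 102.5 mm.
- contact_spring (a joint): How far the coil spring is pushed back, in m: 0 free, 0.011 with the cell seated, 0.018 at most. It takes 1 N to start and 0.4 N more per mm (5.4 N seated, 8.2 N at most).
- bay_cover: Bystander: the readout's light grey plastic cover, 112 x 118 x 12 mm, lying on the bench; origin at the centre of its underside.
- calliper: Bystander: digital calliper, 67 x 200 x 15 mm, lying on the bench.
- dial_gauge: Bystander: round dial gauge with a stem, 124 x 58 x 20 mm, lying on its back.
- moisture_tin: Bystander: aluminium moisture tin with lid, 64 mm in diameter, 37 mm high.
Things that resemble listed ones, but are neither listed nor needed, are in the scene too. Of the things that look like the cell, the middle-sized one is meant.

How it is judged (in metres and radians):
On the way:
1. the flat end of the cell presses the spring back by more than 4 mm while the nub end is still up, its tip more than 12 mm above its seated height (value of joint contact_spring above 0.004 m and distance between cell_minus and spring_tip below 0.013 m and z of cell_plus in the frame of readout above 0.1065 m), for 0.1 s.
At the end, for the whole second after the job is handed in: The cell lies in the holder, at rest and released: its nub tip within 4 mm of the centre of the contact wall's face, the centre of its flat end within 4 mm of the spring's tip, the spring pushed back by more than 8 mm, the cell's axis within 4.6 degrees of the holder's (distance between cell_plus and bay_contact below 0.004 m and distance between cell_minus and spring_tip below 0.004 m and value of joint contact_spring above 0.008 m and angle between the x axis of cell and the x axis of readout, either way round below 0.08 rad and linear speed of cell below 0.01 m/s); the robot touches nothing.
It fails at once if a bystander (cover, calliper, dial gauge, moisture tin) is moved by more than 40 mm (distance of any of bay_cover, calliper, dial_gauge, moisture_tin from where it was at the start of the episode above 0.04 m).
It also fails if it takes over 51 s, if anything falls off the work surface, if the arm or the gripper's body presses on something with over 40 N, if the wrist force passes 120 N, or if a joint passes its speed limit or range.

## Working session

There is one attempt and no reset: what is moved stays moved. The work goes in short steps, Python scripts to look and compute and a shell command to move; the robot and the scene stay as the last step left them, time stands still between calls to the robot, and variables do not carry over. Pictures are saved under pics/ and viewed, and the job is handed in when it is done.

```bash
mkdir -p pics
python3 - <<'E'
from bench import *
import cv2,numpy as np
print(get_obs())
for n in("scene","top"):
    im,d=get_image(n); np.savez(f"pics/{n}0.npz",im=im,d=d)
    cv2.imwrite(f"pics/{n}0.png",cv2.resize(im[:,:,::-1],(800,600),interpolation=cv2.INTER_CUBIC))
    m=camera_model(n);print(n,m)
E
```

```text
{'clock': 0.0, 'qpos': array([-1.54037405e+00,  3.13464753e-01,  1.49844034e+00, -1.08498553e-05,
        1.33102956e+00, -2.23417255e-01]), 'qd': array([ 0.00073188, -0.00176358, -0.00160665,  0.00027089,  0.00118337,
        0.00038761]), 'tau': array([-1.93765220e-03, -4.02211046e+01, -2.52267641e+01,  6.93360530e-02,
        3.51219065e-02, -1.02174554e-04]), 'tcp_pos': array([ 131.80687962, -507.88878254,  214.75232517]), 'orientation': array([-2.48394996e+00,  1.92175161e+00,  1.35237304e-03]), 'contact_force': array([0.43869668, 0.36693553, 0.80226891]), 'ft_torque': array([-0.05262009, -0.03397314, -0.01963684]), 'grip_width': 87.94148713541313}
scene {'camera_matrix': array([[449.67949801,   0.        , 250.82863109],
       [  0.        , 449.67949801, 189.38657352],
       [  0.        ,   0.        ,   1.        ]]), 'D': array([0.01167696, 0.        , 0.        , 0.        , 0.        ]), 'view': array([[-7.83489085e-01, -6.21354471e-01,  7.96710982e-03,
         3.80882265e+02],
       [-4.05454542e-01,  5.01452834e-01, -7.64298155e-01,
         3.75378516e+02],
       [ 4.70904946e-01, -6.02049563e-01, -6.44813815e-01,
         1.16633550e+03],
       [ 0.00000000e+00,  0.00000000e+00,  0.00000000e+00,
         1.00000000e+00]])}
top {'camera_matrix': array([[466.3372969 ,   0.        , 259.15719029],
       [  0.        , 466.3372969 , 192.07787468],
       [  0.        ,   0.        ,   1.        ]]), 'D': array([-0.1830984,  0.       ,  0.       ,  0.       ,  0.       ]), 'view': array([[-4.50976744e-03, -9.99920645e-01, -1.17628616e-02,
        -1.14792143e+02],
       [-9.93455205e-01,  5.82254938e-03, -1.14073891e-01,
         6.04154610e+02],
       [ 1.14133329e-01,  1.11714294e-02, -9.93402629e-01,
         1.27855184e+03],
       [ 0.00000000e+00,  0.00000000e+00,  0.00000000e+00,
         1.00000000e+00]])}
```

View pics/scene0.png

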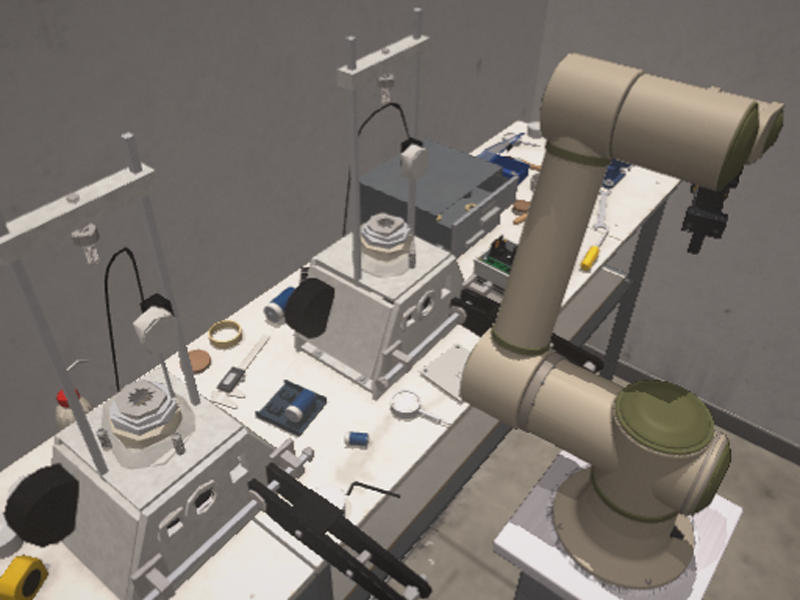

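View pics/top0.png

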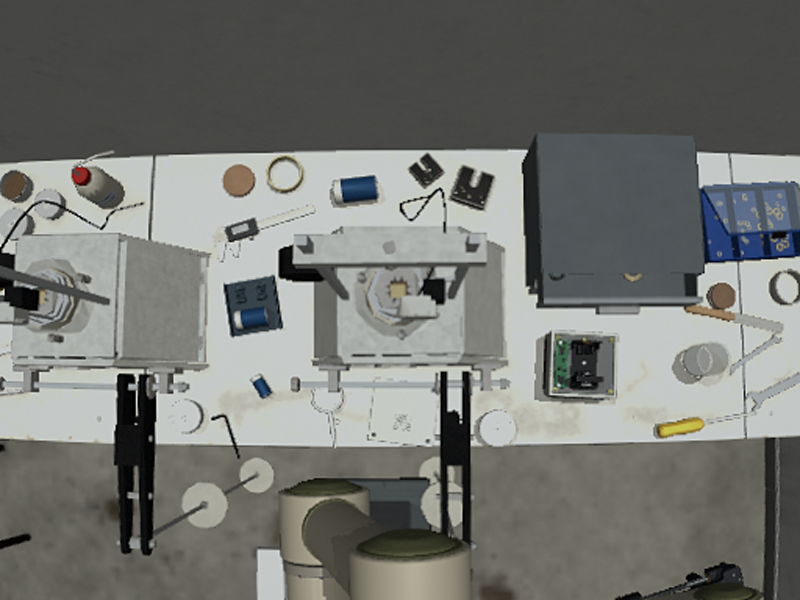

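The cell-like things in the top view (800x600) are: a large one at (355,190) on the bench behind, a middle one at (252,318) in the tray, and a small one at (260,386) on the bench. The middle one is meant, since it is middle-sized and lies in the tray. The readout is at (580,365). I'll confirm in enlarged crops.

```bash
cat > h.py <<'E'
import numpy as np,cv2
from scipy.spatial.transform import Rotation as R
from bench import *
def ray(n,uv):
    m=camera_model(n);p=cv2.undistortPoints(np.array(uv,float).reshape(-1,1,2),m["camera_matrix"],m["D"]).reshape(-1,2)
    V=m["view"];Rm=V[:3,:3];c=-Rm.T@V[:3,3]
    return c,np.c_[p,np.ones(len(p))]@Rm
def plane(n,uv,z):
    c,d=ray(n,uv);return c+d*((z-c[2])/d[:,2])[:,None]
def proj(n,P):
    m=camera_model(n);V=m["view"];r,_=cv2.Rodrigues(V[:3,:3])
    return cv2.projectPoints(np.array(P,float).reshape(-1,1,3),r,V[:3,3],m["camera_matrix"],m["D"])[0].reshape(-1,2)
def cloud(n,d):
    v,u=np.mgrid[0:d.shape[0],0:d.shape[1]]
    c,r=ray(n,np.c_[u.ravel(),v.ravel()]);return (c+r*d.reshape(-1,1)).reshape(d.shape+(3,))
def crop(im,x0,y0,x1,y1,k,fn):
    cv2.imwrite(fn,cv2.resize(im[y0:y1,x0:x1,::-1],None,fx=k,fy=k,interpolation=cv2.INTER_CUBIC))
E
python3 - <<'E'
from h import *
im=np.load("pics/top0.npz")["im"]
a=cv2.resize(im[165:225,130:195],None,fx=6,fy=6,interpolation=cv2.INTER_CUBIC)
b=cv2.resize(im[205:265,340:405],None,fx=6,fy=6,interpolation=cv2.INTER_CUBIC)
cv2.imwrite("pics/c1.png",np.hstack([a,b])[:,:,::-1])
im=np.load("pics/scene0.npz")["im"]
a=cv2.resize(im[235:295,155:220],None,fx=6,fy=6,interpolation=cv2.INTER_CUBIC)
b=cv2.resize(im[145:205,285:350],None,fx=6,fy=6,interpolation=cv2.INTER_CUBIC)
cv2.imwrite("pics/c2.png",np.hstack([a,b])[:,:,::-1])
E
```

```text
(no output)
```

View pics/c1.png

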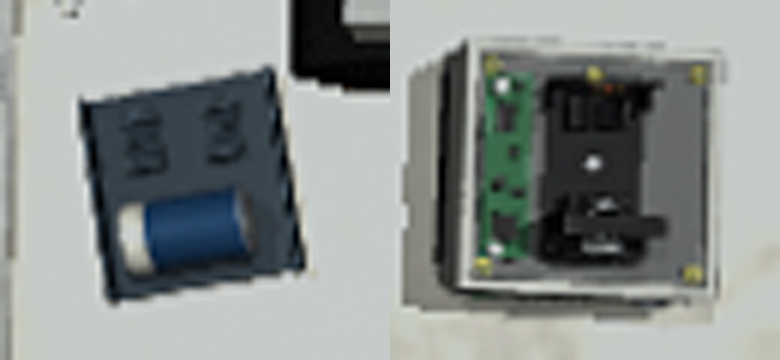

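View pics/c2.png

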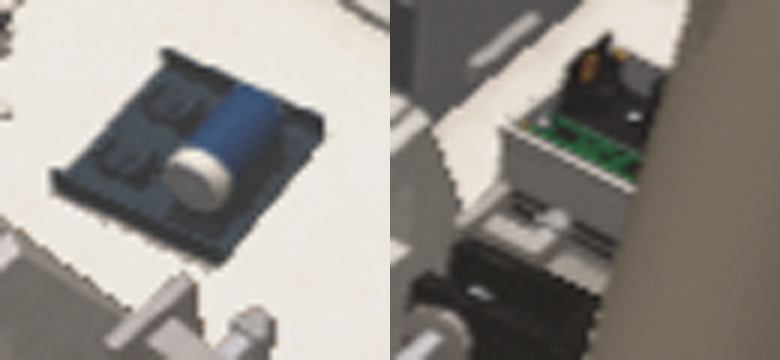

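The crops confirm it. The middle-sized blue cell lies in the tray with its white nub end towards world +y (left in the top view). The holder has its bridge and spring at the front (crop c1 lower, about (600,230)) and its contact wall at the back (about (600,90)). Next I'll measure both.

Run:
```python
from h import *
for n,box in(("top",(135,185,180,215)),("scene",(175,242,210,275))):
    z=np.load(f"pics/{n}0.npz");im=z["im"];d=z["d"];P=cloud(n,d)
    x0,y0,x1,y1=box
    hsv=cv2.cvtColor(im,cv2.COLOR_RGB2HSV)
    m=np.zeros(d.shape,bool);m[y0:y1,x0:x1]=True
    blue=m&(hsv[...,0]>100)&(hsv[...,0]<125)&(hsv[...,1]>130)
    high=m&(P[...,2]>24)&(P[...,2]<60)
    print(n,blue.sum(),high.sum(),P[high].mean(0).round(1),P[high].max(0).round(1),P[high].min(0).round(1))
    for mm in(blue,high):
        v,u=np.nonzero(mm); r=cv2.minAreaRect(np.c_[u,v].astype(np.float32));b=cv2.boxPoints(r)
        print(r,plane(n,b,35 if n=="top" else 27).round(1).tolist())
    b2=cv2.resize((np.dstack([blue,high,m*0.3])*255).astype(np.uint8)[y0:y1,x0:x1],None,fx=8,fy=8,interpolation=0);cv2.imwrite(f"pics/m_{n}.png",b2)
# top heights of readout
z=np.load("pics/top0.npz");P=cloud("top",z["d"])
sub=P[205:262,345:402]
for lo,hi in((63,69),(69,76),(76,86),(86,95),(95,110),(110,130)):
    q=sub[(sub[...,2]>lo)&(sub[...,2]<hi)];print(lo,hi,len(q),q.min(0).round(1) if len(q) else 0,q.max(0).round(1) if len(q) else 0,q.mean(0).round(1) if len(q) else 0)
np.set_printoptions(linewidth=250)
print(P[212:255:1,360:390:2,2].round(0).astype(int))
```

```text
top 193 226 [574.1 160.8  39.7] [606.6 191.2  48.7] [556.8 131.1  24.2]
((161.5675811767578, 195.90541076660156), (27.290233612060547, 32.057804107666016), 80.53767395019531) [[625.5, 212.5, 35.0], [639.9, 120.9, 35.0], [563.1, 106.8, 35.0], [548.4, 197.7, 35.0]]
((160.5, 200.5), (17.0, 21.0), 90.0) [[605.5, 193.1, 35.0], [605.1, 132.2, 35.0], [556.7, 131.4, 35.0], [556.9, 192.1, 35.0]]
scene 0 217 [570.6 168.9  36.8] [590.6 197.1  45.9] [554.7 133.7  24.2]
((0.0, 0.0), (0.0, 0.0), 0.0) [[3197.4, -682.1, 27.0], [3197.4, -682.1, 27.0], [3197.4, -682.1, 27.0], [3197.4, -682.1, 27.0]]
((192.188232421875, 258.4470520019531), (10.629592895507812, 21.69304656982422), 40.60129928588867) [[589.0, 196.8, 27.0], [601.9, 124.5, 27.0], [564.0, 129.5, 27.0], [552.7, 200.6, 27.0]]
63 69 247 [ 427.1 -489.7   63. ] [ 543.4 -367.5   69. ] [ 483.9 -432.2   67.4]
69 76 1235 [ 426.6 -489.3   69. ] [ 545.6 -366.8   76. ] [ 486.3 -426.7   72.2]
76 86 173 [ 426.8 -487.1   76. ] [ 545.3 -368.8   85.9] [ 489.3 -422.6   79.1]
86 95 27 [ 449.1 -453.4   86.6] [ 522.3 -404.2   94.7] [ 490.4 -427.1   89.9]
95 110
[... 2807 characters left out ...]
  70   75   73   87   72   76  100  103  109   72   78   87   73   72   67]
 [  75   73   65   76  100  104  102   98  109  104  105   99   73   73   67]
 [  74   71   68   73   70   71   73   71   72   72   75   69   71   72   72]
 [  68   71   69   69   73   71   70   71   71   72   70   68   70   67   71]
 [  67   73   70   73   65   69   68   69 1338   73   74   72   75   67   69]
 [  71   75   74   74   71   66   71   70   70   70   68   72   71   67   72]
 [  71   73   74   74   70   72   72   73   72   74   73   72   69   72   67]
 [  73   79   72   77   71   72   72   76   73   74   76   73   71   75   69]
 [  60   57   58   58   62   61   69   70   71   71   70   75   70   58   58]]
```

Run:
```python
from h import *
from scipy.optimize import least_squares
def fit(P):
    def f(p):
        a=np.array([-np.sin(p[2]),np.cos(p[2])]);nn=np.array([a[1],-a[0]])
        l=(P[:,:2]-p[:2])@nn
        return np.hypot(l,P[:,2]-27)-16.5
    s=least_squares(f,[573,162,0.15],loss="soft_l1",x_scale=[1,100,.1]);p=s.x
    a=np.array([-np.sin(p[2]),np.cos(p[2])]);t=(P[:,:2]-p[:2])@a
    c=p[:2]+a*(np.percentile(t,1)+np.percentile(t,99))/2
    return c,np.degrees(p[2]),np.percentile(t,[1,99]).round(1),np.std(s.fun)
for n,box in(("top",(135,185,180,215)),("scene",(175,242,210,275))):
    z=np.load(f"pics/{n}0.npz");d=z["d"];P=cloud(n,d);x0,y0,x1,y1=box
    Q=P[y0:y1,x0:x1].reshape(-1,3);Q=Q[(Q[:,2]>26)&(Q[:,2]<55)]
    print(n,len(Q),fit(Q))
z=np.load("pics/top0.npz");im=z["im"]
hsv=cv2.cvtColor(im,cv2.COLOR_RGB2HSV)
print(hsv[192:212:2,146:176:2,0]);print(hsv[192:212:2,146:176:2,1]);print(hsv[192:212:2,146:176:2,2])
# readout rim
P=cloud("top",z["d"]);S=P[200:266,340:406]
m=(S[...,2]>66)&(S[...,2]<80)
c,_=cv2.findContours(m.astype(np.uint8),cv2.RETR_EXTERNAL,cv2.CHAIN_APPROX_NONE);c=max(c,key=cv2.contourArea)
px=c.reshape(-1,2)+[340,200]
w=plane("top",px,72.5)[:,:2].astype(np.float32);print("readout rect",cv2.minAreaRect(w))
for lo,hi,x0,x1,nm in((112,130,440,480,"bridge"),(93,113,505,540,"wall"),(92,113,435,453,"springwall")):
    q=S[(S[...,2]>lo)&(S[...,2]<hi)&(S[...,0]>x0)&(S[...,0]<x1)]
    if len(q): print(nm,len(q),cv2.minAreaRect(q[:,:2].astype(np.float32)),q.mean(0).round(1),np.median(q[:,2]))
```

```text
top 222 (array([575.27976371, 161.54757282]), np.float64(9.213089670248513), array([524.5, 581.9]), np.float64(2.6823918005285345))
scene 206 (array([576.44139727, 167.09842761]), np.float64(12.218200171069205), array([243.4, 303.9]), np.float64(3.0363299846996386))
[[100 104 103 103 104 103 103 103 102 103 100 103 103 102 103]
 [103 102 101 101 104 103 102 102 102 102 101 104 103 104 104]
 [101 101 103 102 104 102 101 101 101 104 104 105 103 103 103]
 [105 101 101 102 103 105 106 105 105 106 106 106 108 102 102]
 [105 103  34  30 106 106 106 105 106 106 106 105 104 101 100]
 [104 103  45  36 106 105 106 106 105 105 106 106 106 101 102]
 [101 103  78  60 106 106 106 106 106 106 106 105 106 102 102]
 [ 95 107  60  34 101 105 106 106 106 106 106 106 105 108 103]
 [ 72 106  99  30  37 105 105 105 104 105 104 102 101 104 102]
 [ 55 105 104  70  60 104 103 104 104 102 102 104 103 102 102]]
[[ 77  69  63  78  69  70  66  70  67  68  68  71  65  66  63]
 [ 78  69  68  74  70  68  68  68  67  67  65  65  63  66  66]
 [128  72  66  70  68  68  65  64  70  81  92 139  44  70  63]
 [191  72  74
[... 938 characters left out ...]
  27  81 158 143  56  54  47  41  40  35  30  34  63  67]
 [209  16  70  72  68  31  34  46  56  55  65  71  75  69  66]]
readout rect ((485.34075927734375, -428.7216796875), (120.6761245727539, 115.5069351196289), 86.16165161132812)
bridge 73 ((459.3746032714844, -427.9774169921875), (48.874210357666016, 9.926233291625977), 84.74137878417969) [ 459.6 -427.9  121.4] 121.56377153631979
wall 31 ((518.8594970703125, -431.48492431640625), (46.401451110839844, 12.988449096679688), 85.95075988769531) [ 522.8 -432.4  103.1] 104.16847305293527
springwall 20 ((448.10113525390625, -427.00347900390625), (38.127784729003906, 2.668484687805176), 89.10276794433594) [ 447.5 -425.3  103.6] 103.6168138842902
```

Run:
```python
from h import *
# height max map (world grid 40mm) around the arm, from both views
H={}
for n in("top","scene"):
    z=np.load(f"pics/{n}0.npz");P=cloud(n,z["d"]);d=z["d"]
    Q=P[(d>300)&(d<2500)]
    for x,y,zz in Q:
        k=(int(x//40),int(y//40)); H.setdefault(k,[]).append(zz)
print("y:   ",*[f"{j*40:5d}" for j in range(8,-16,-1)])
for i in range(20,6,-1):
    print(f"{i*40:5d}",*[f"{int(np.percentile(H[(i,j)],98)):5d}" if (i,j) in H else "    ." for j in range(8,-16,-1)])
```

```text
y:      320   280   240   200   160   120    80    40     0   -40   -80  -120  -160  -200  -240  -280  -320  -360  -400  -440  -480  -520  -560  -600
  800     6     5     5    13    13    19    21     6    46    49    48     6    12    10    22    23    16   173   174   174   175   175   174   174
  760     5     6     6     5    11     6     8     7    41    41    38    46    12     6    20    22     5   172   173   174   174   174   174   174
  720     6     5     5    17    18    10     5     6     4     5     6    61   323     6     5     6     6   173   174   174   174   174   174   174
  680   208   144    61     8     6     5     4    56   190   210   210   210   227   447   209    96    51   173   174   174   175   174   174   174
  640   210   148    65     5     7    14   176   193   195   208   209   257   254   486   162   136    50   173   175   174   174   174   174   174
  600   210   145    64    16    19    19   170   195   195   615   615   615   616   615   615   138    51   170   173   172   173   173   173   172
  560   612   147    66    16    46    46    17   
[... 449 characters left out ...]
 104   113   112   101   175   100   123   123   113   104     6    77   124   122    75     4     5
  400   124   108    36     4     5    22     4    21    23    18    15    16    15   124   125    35    35     4    75    75    75    72     6     4
  360   130    35    35     8     5     5     5     5    16     4    16    17    17   132   133    40    41     5     4     6     5     6     4    26
  320   134     5     4     6     6     5     5     5    13     6    14    17    16   135   135    40    40     5     5     4     4     4     5    26
  280   133     .     .     .     6     .   217   263   281   405   653   678   680   669   120  -934  -932  -935     .     .     .     .     .     .
```

Run:
```python
from h import *
p=plane("top",[(143.3,181.7),(175.2,176.9),(180.8,210),(148.3,214.8)],16)
print(p.round(1)); c=p.mean(0);print(c, [np.linalg.norm(p[i]-p[(i+1)%4]).round(1) for i in range(4)])
e=(p[0]-p[1]+p[3]-p[2])[:2];e/=np.linalg.norm(e);print("yaw",np.degrees(np.arctan2(-e[0],e[1])),"cell guess",c[:2]+24*np.array([-e[1],e[0]]))
for n,off in(("top",0),("scene",0)):
    z=np.load(f"pics/{n}0.npz");im=z["im"];hsv=cv2.cvtColor(im,cv2.COLOR_RGB2HSV)
    b=(135,185,180,215) if n=="top" else (175,242,210,275)
    m=np.zeros(im.shape[:2],np.uint8);m[b[1]:b[3],b[0]:b[2]]=1
    blue=(m>0)&(hsv[...,0]>100)&(hsv[...,1]>(140 if n=="top" else 120))&(hsv[...,2]>32)
    k,l,s,ce=cv2.connectedComponentsWithStats(blue.astype(np.uint8));i=1+np.argmax(s[1:,4]);v,u=np.nonzero(l==i)
    r=cv2.minAreaRect(np.c_[u,v].astype(np.float32));print(n,s[i],ce[i],r,plane(n,[ce[i]],36).round(1),plane(n,cv2.boxPoints(r),36)[:,:2].round(1).tolist())
```

```text
[[637.9 218.5  16. ]
 [651.1 124.6  16. ]
 [555.3 106.8  16. ]
 [541.7 201.5  16. ]]
[596.50698873 162.82196     16.        ] [np.float64(94.9), np.float64(97.5), np.float64(95.7), np.float64(97.7)]
yaw 8.103092928095743 cell guess [572.74660353 159.4390478 ]
top [154 197  17  13 168] [161.66071429 202.7797619 ] ((161.65318298339844, 202.7456512451172), (10.94811725616455, 15.509834289550781), 81.25383758544922) [[574.4 158.4  36. ]] [[586.7, 183.2], [593.2, 139.0], [562.4, 133.7], [555.8, 177.8]]
scene [189 250  10   9  23] [193.17391304 254.04347826] ((193.1117706298828, 254.0470733642578), (2.386234998703003, 11.388850212097168), 49.398704528808594) [[580.3 154.7  36. ]] [[584.4, 172.0], [584.9, 135.1], [576.3, 137.5], [576.0, 174.1]]
```

```bash
python3 -m inch '[{"rz":-1,"tz":-0.3,"jaw":0.36},{"rz":-1,"tz":-0.3,"jaw":0.36},{"rz":-1,"tz":-0.3,"jaw":0.36},{"rz":-1,"tz":-0.3,"jaw":0.36},{"rz":-1,"tz":-0.3,"jaw":0.36},{"rz":-1,"tz":-0.3,"jaw":0.36},{"rz":-1,"tz":-0.3,"jaw":0.36},{"rz":-1,"tz":-0.3,"jaw":0.36},{"rz":-1,"tz":-0.3,"jaw":0.36},{"rz":-1,"tz":-0.3,"jaw":0.36}]' 40
python3 -m inch '[{"rz":-1,"jaw":0.36},{"rz":-1,"jaw":0.36},{"rz":-1,"jaw":0.36},{"rz":-1,"jaw":0.36},{"rz":-1,"jaw":0.36},{"rz":-1,"jaw":0.36},{"rz":-1,"jaw":0.36},{"rz":-1,"jaw":0.36},{"rz":-1,"jaw":0.36},{"rz":-1,"jaw":0.36}]'
cat >> h.py <<'E'
def st():
    o=get_obs();Rm=R.from_rotvec(o["orientation"]).as_matrix()
    print("t",round(o["clock"],2),"tcp",o["tcp_pos"].round(1),"yaw",np.degrees(np.arctan2(Rm[1,0],Rm[0,0])).round(2),"z",Rm[:,2].round(3),"F",o["contact_force"].round(1),"w",round(o["grip_width"],1),"q",o["qpos"].round(2))
    return o["tcp_pos"],Rm
def to(t):
    p,Rm=st();d=Rm.T@(np.array(t)-p);print("to",t,"mm",d.round(1),"units",(d/40).round(2))
E
python3 -c "
from h import *
to([300,-250,320]);to([380,0,320])"
```

```text
t 0.1 tcp [ 131.8 -507.9  214.8] yaw -75.46 z [-0.     0.001 -1.   ] F [ 0.8 -0.2 -0.6] w 88.1 q [-1.54  0.31  1.5  -0.    1.33 -0.22]
to [300, -250, 320] mm [-207.6 -227.6 -104.9] units [-5.19 -5.69 -2.62]
t 0.1 tcp [ 131.8 -507.9  214.8] yaw -75.46 z [-0.     0.001 -1.   ] F [ 0.8 -0.2 -0.6] w 88.1 q [-1.54  0.31  1.5  -0.    1.33 -0.22]
to [380, 0, 320] mm [-429.5 -367.8 -104.6] units [-10.74  -9.2   -2.62]invalid input
invalid input
```

```bash
python3 -m inch '[{"tx":0,"ty":0,"tz":-0.3,"rx":0,"ry":0,"rz":-1,"jaw":0.36},{"tx":0,"ty":0,"tz":-0.3,"rx":0,"ry":0,"rz":-1,"jaw":0.36},{"tx":0,"ty":0,"tz":-0.3,"rx":0,"ry":0,"rz":-1,"jaw":0.36},{"tx":0,"ty":0,"tz":-0.3,"rx":0,"ry":0,"rz":-1,"jaw":0.36},{"tx":0,"ty":0,"tz":-0.3,"rx":0,"ry":0,"rz":-1,"jaw":0.36},{"tx":0,"ty":0,"tz":-0.3,"rx":0,"ry":0,"rz":-1,"jaw":0.36},{"tx":0,"ty":0,"tz":-0.3,"rx":0,"ry":0,"rz":-1,"jaw":0.36},{"tx":0,"ty":0,"tz":-0.3,"rx":0,"ry":0,"rz":-1,"jaw":0.36},{"tx":0,"ty":0,"tz":-0.3,"rx":0,"ry":0,"rz":-1,"jaw":0.36},{"tx":0,"ty":0,"tz":-0.3,"rx":0,"ry":0,"rz":-1,"jaw":0.36}]' 40
python3 -c "
from h import *
to([300,-250,320])"
```

```text
clock: 0.93
tcp_pos: [131.8, -508.0, 335.6]
orientation: [-2.993, 0.951, 0.0]
contact_force: [-0.5, 0.4, -0.2]
grip_width: 56.8
t 0.93 tcp [ 131.8 -508.   335.6] yaw -35.26 z [-0.     0.001 -1.   ] F [-0.5  0.4 -0.2] w 56.8 q [-1.54  0.26  1.26 -0.    1.62 -0.92]
to [300, -250, 320] mm [ -11.6 -307.8   15.8] units [-0.29 -7.69  0.39]
```

```bash
python3 -m inch '[{"tx":0,"ty":-0.77,"tz":0,"rx":0,"ry":0,"rz":0,"jaw":0.36},{"tx":0,"ty":-0.77,"tz":0,"rx":0,"ry":0,"rz":0,"jaw":0.36},{"tx":0,"ty":-0.77,"tz":0,"rx":0,"ry":0,"rz":0,"jaw":0.36},{"tx":0,"ty":-0.77,"tz":0,"rx":0,"ry":0,"rz":0,"jaw":0.36},{"tx":0,"ty":-0.77,"tz":0,"rx":0,"ry":0,"rz":0,"jaw":0.36},{"tx":0,"ty":-0.77,"tz":0,"rx":0,"ry":0,"rz":0,"jaw":0.36},{"tx":0,"ty":-0.77,"tz":0,"rx":0,"ry":0,"rz":0,"jaw":0.36},{"tx":0,"ty":-0.77,"tz":0,"rx":0,"ry":0,"rz":0,"jaw":0.36},{"tx":0,"ty":-0.77,"tz":0,"rx":0,"ry":0,"rz":0,"jaw":0.36},{"tx":0,"ty":-0.77,"tz":0,"rx":0,"ry":0,"rz":0,"jaw":0.36}]'
python3 -m inch '[{"tx":0,"ty":-0.82,"tz":0,"rx":0,"ry":0,"rz":-1,"jaw":0.36},{"tx":0,"ty":-0.82,"tz":0,"rx":0,"ry":0,"rz":-1,"jaw":0.36},{"tx":0,"ty":-0.82,"tz":0,"rx":0,"ry":0,"rz":-1,"jaw":0.36},{"tx":0,"ty":-0.82,"tz":0,"rx":0,"ry":0,"rz":-1,"jaw":0.36},{"tx":0,"ty":-0.82,"tz":0,"rx":0,"ry":0,"rz":-1,"jaw":0.36},{"tx":0,"ty":-0.82,"tz":0,"rx":0,"ry":0,"rz":-1,"jaw":0.36},{"tx":0,"ty":-0.82,"tz":0,"rx":0,"ry":0,"rz":-1,"jaw":0.36},{"tx":0,"ty":-0.82,"tz":0,"rx":0,"ry":0,"rz":-1,"jaw":0.36},{"tx":0,"ty":-0.82,"tz":0,"rx":0,"ry":0,"rz":-1,"jaw":0.36},{"tx":0,"ty":-0.82,"tz":0,"rx":0,"ry":0,"rz":-1,"jaw":0.36}]'
python3 -c "
from h import *
to([460,125,300]);to([574.5,161.2,110]);to([574.5,161.2,12])"
```

```text
clock: 1.77
tcp_pos: [311.0, -255.9, 335.2]
orientation: [-2.992, 0.957, 0.0]
contact_force: [-0.1, -0.9, 0.0]
grip_width: 56.6
clock: 2.6
tcp_pos: [406.8, 51.0, 335.0]
orientation: [-3.139, -0.13, 0.001]
contact_force: [0.6, -1.1, 0.8]
grip_width: 56.4
t 2.6 tcp [406.8  51.  335. ] yaw 4.74 z [-0.001  0.    -1.   ] F [ 0.6 -1.1  0.8] w 56.4 q [-0.16 -0.01  1.57  0.    1.58 -0.25]
to [460, 125, 300] mm [ 59.2 -69.4  35. ] units [ 1.48 -1.73  0.88]
t 2.6 tcp [406.8  51.  335. ] yaw 4.74 z [-0.001  0.    -1.   ] F [ 0.6 -1.1  0.8] w 56.4 q [-0.16 -0.01  1.57  0.    1.58 -0.25]
to [574.5, 161.2, 110] mm [176.4 -96.  225. ] units [ 4.41 -2.4   5.62]
t 2.6 tcp [406.8  51.  335. ] yaw 4.74 z [-0.001  0.    -1.   ] F [ 0.6 -1.1  0.8] w 56.4 q [-0.16 -0.01  1.57  0.    1.58 -0.25]
to [574.5, 161.2, 12] mm [176.4 -96.  323. ] units [ 4.41 -2.4   8.07]
```

```bash
python3 -m inch '[{"tx":0,"ty":-0.6,"tz":0,"rx":0,"ry":0,"rz":-0.26,"jaw":0.36},{"tx":0,"ty":-0.6,"tz":0,"rx":0,"ry":0,"rz":-0.26,"jaw":0.36},{"tx":0,"ty":-0.6,"tz":0,"rx":0,"ry":0,"rz":-0.26,"jaw":0.36},{"tx":0,"ty":-0.6,"tz":0,"rx":0,"ry":0,"rz":-0.26,"jaw":0.36},{"tx":0.7,"ty":0,"tz":0.7,"rx":0,"ry":0,"rz":0,"jaw":0.36},{"tx":0.7,"ty":0,"tz":0.9,"rx":0,"ry":0,"rz":0,"jaw":0.36},{"tx":0.7,"ty":0,"tz":0.9,"rx":0,"ry":0,"rz":0,"jaw":0.36},{"tx":0.7,"ty":0,"tz":0.9,"rx":0,"ry":0,"rz":0,"jaw":0.36},{"tx":0.7,"ty":0,"tz":0.9,"rx":0,"ry":0,"rz":0,"jaw":0.36},{"tx":0.7,"ty":0,"tz":0.9,"rx":0,"ry":0,"rz":0,"jaw":0.36}]'
python3 - <<'E'
from h import *
to([574.5,161.2,12])
im,d=get_image("top");a=cv2.resize(im[150:240,110:210],None,fx=4,fy=4,interpolation=cv2.INTER_CUBIC)
im2,d=get_image("scene");b=cv2.resize(im2[210:300,140:240],None,fx=4,fy=4,interpolation=cv2.INTER_CUBIC)
cv2.imwrite("pics/p3.png",np.hstack([a,b])[:,:,::-1])
E
```

```text
clock: 3.43
tcp_pos: [551.6, 168.5, 140.8]
orientation: [3.133, 0.238, -0.001]
contact_force: [0.5, 0.3, 0.4]
grip_width: 56.3
t 3.43 tcp [551.6 168.5 140.8] yaw 8.7 z [-0.001 -0.    -1.   ] F [0.5 0.3 0.4] w 56.3 q [ 0.09  0.49  1.44  0.    1.21 -0.06]
to [574.5, 161.2, 12] mm [ 21.6  10.7 128.8] units [0.54 0.27 3.22]
```

View pics/p3.png

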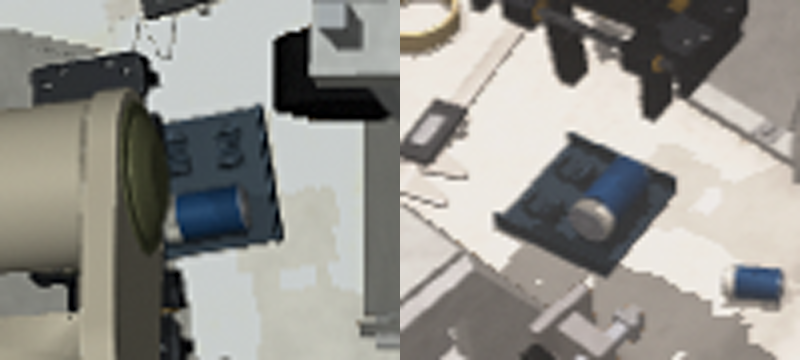

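The picture shows the gripper open above the tray. The cell's white nub end is at (590,218) and its flanks are free. I'll go over it now.

```bash
python3 -m inch '[{"tx":0.1,"ty":0.05,"tz":0.2,"rx":0,"ry":0,"rz":0,"jaw":0.36},{"tx":0.1,"ty":0.05,"tz":0.2,"rx":0,"ry":0,"rz":0,"jaw":0.36},{"tx":0.1,"ty":0.05,"tz":0.2,"rx":0,"ry":0,"rz":0,"jaw":0.36},{"tx":0.1,"ty":0.05,"tz":0.3,"rx":0,"ry":0,"rz":0,"jaw":0.36},{"tx":0.05,"ty":0.05,"tz":0.3,"rx":0,"ry":0,"rz":0,"jaw":0.36},{"tx":0,"ty":0,"tz":0.3,"rx":0,"ry":0,"rz":0,"jaw":0.36},{"tx":0,"ty":0,"tz":0.3,"rx":0,"ry":0,"rz":0,"jaw":0.36},{"tx":0,"ty":0,"tz":0,"rx":0,"ry":0,"rz":0,"jaw":0.36},{"tx":0,"ty":0,"tz":0,"rx":0,"ry":0,"rz":0,"jaw":0.36},{"tx":0,"ty":0,"tz":0,"rx":0,"ry":0,"rz":0,"jaw":0.36}]'
python3 - <<'E'
from h import *
to([574.5,161.2,12])
im2,d=get_image("scene");np.savez("pics/s4.npz",im=im2,d=d);b=cv2.resize(im2[215:285,155:235],None,fx=8,fy=8,interpolation=cv2.INTER_CUBIC)
cv2.imwrite("pics/p4.png",b[:,:,::-1])
p,Rm=st()
for t in(p,p+28*Rm[:,0],p-28*Rm[:,0]): print((proj("scene",[t])-[155,215])*8)
E
```

```text
clock: 4.37
tcp_pos: [570.4, 161.2, 71.4]
orientation: [-3.133, -0.238, -0.001]
contact_force: [0.9, 0.7, 0.3]
grip_width: 56.5
t 4.37 tcp [570.4 161.2  71.4] yaw 8.71 z [ 0.001  0.    -1.   ] F [0.9 0.7 0.3] w 56.5 q [ 0.08  0.6   1.46  0.    1.08 -0.07]
to [574.5, 161.2, 12] mm [ 4.   0.7 59.4] units [0.1  0.02 1.49]
t 4.42 tcp [570.5 161.3  71.6] yaw 8.71 z [ 0.001  0.    -1.   ] F [ 0.1 -0.2  0.1] w 56.7 q [ 0.08  0.6   1.46  0.    1.08 -0.07]
[[304.86281933 269.2629937 ]]
[[241.34268274 240.25261596]]
[[369.41193793 298.74948595]]
```

View pics/p4.png

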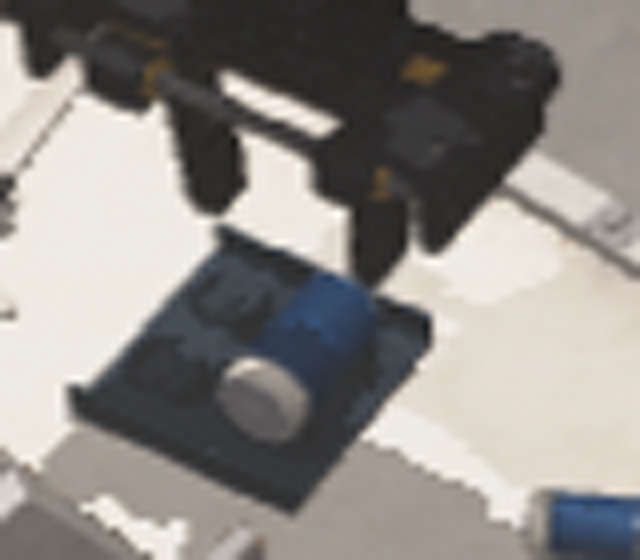

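```bash
python3 - <<'E'
from h import *
for a in(8,9.5): 
  u=np.array([-np.sin(np.radians(a)),np.cos(np.radians(a)),0]);c=np.array([574.5,161.2,27])
  print((proj("scene",[c+30*u,c-30*u+[0,0,16.5]])-[155,215])*8, proj("top",[c+30*u,c-30*u]))
print(plane("scene",[(155+265/8,215+398/8)],27))
E
python3 -m inch '[{"tx":0.1,"ty":0.02,"tz":0.2,"rx":0,"ry":0,"rz":0,"jaw":0.36},{"tx":0,"ty":0,"tz":0.3,"rx":0,"ry":0,"rz":0,"jaw":0.36},{"tx":0,"ty":0,"tz":0.3,"rx":0,"ry":0,"rz":0,"jaw":0.36},{"tx":0,"ty":0,"tz":0.3,"rx":0,"ry":0,"rz":0,"jaw":0.36},{"tx":0,"ty":0,"tz":0.2,"rx":0,"ry":0,"rz":0,"jaw":0.36},{"tx":0,"ty":0,"tz":0.17,"rx":0,"ry":0,"rz":0,"jaw":0.36},{"tx":0,"ty":0,"tz":0,"rx":0,"ry":0,"rz":0,"jaw":0.36},{"tx":0,"ty":0,"tz":0,"rx":0,"ry":0,"rz":0,"jaw":0.36},{"tx":0,"ty":0,"tz":0,"rx":0,"ry":0,"rz":0,"jaw":0.36},{"tx":0,"ty":0,"tz":0,"rx":0,"ry":0,"rz":0,"jaw":0.36}]'
python3 - <<'E'
from h import *
st()
im2,d=get_image("scene");np.savez("pics/s5.npz",im=im2,d=d);b=cv2.resize(im2[215:285,155:235],None,fx=8,fy=8,interpolation=cv2.INTER_CUBIC)
cv2.imwrite("pics/p5.png",b[:,:,::-1])
E
```

```text
[[257.15112047 400.91756438]
 [350.82247883 263.81977146]] [[151.16376141 204.53489926]
 [171.64989108 201.542234  ]]
[[258.92279176 401.75804111]
 [349.07006803 263.02825724]] [[151.19935185 204.80541838]
 [171.61278868 201.2710479 ]]
[[569.07592703 188.15455489  27.        ]]
clock: 5.25
tcp_pos: [574.6, 161.0, 12.7]
orientation: [-3.133, -0.238, -0.002]
contact_force: [-0.0, -0.1, 0.1]
grip_width: 56.3
t 5.25 tcp [574.6 161.   12.7] yaw 8.7 z [ 0.001  0.    -1.   ] F [-0.  -0.1  0.1] w 56.3 q [ 0.08  0.69  1.48  0.    0.97 -0.07]
```

View pics/p5.png

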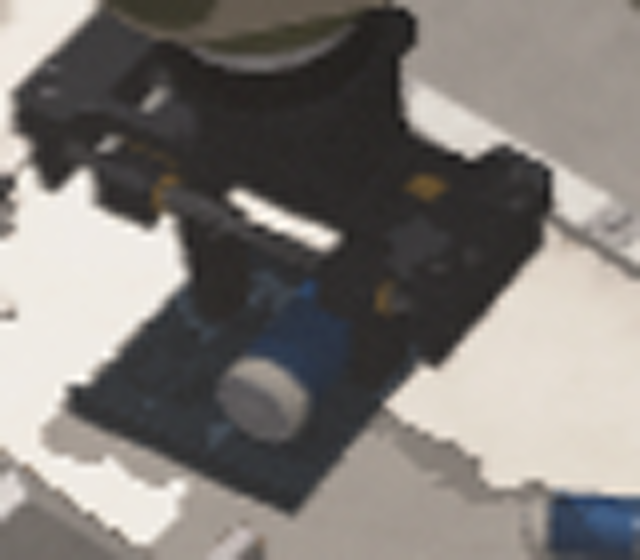

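The fingers straddle the cell, whose nub end is at (265,398). I'll close and lift.

```bash
python3 -m inch '[{"tx":0,"ty":0,"tz":0,"rx":0,"ry":0,"rz":0,"jaw":0.6},{"tx":0,"ty":0,"tz":0,"rx":0,"ry":0,"rz":0,"jaw":0.8},{"tx":0,"ty":0,"tz":0,"rx":0,"ry":0,"rz":0,"jaw":0.8},{"tx":0,"ty":0,"tz":0,"rx":0,"ry":0,"rz":0,"jaw":0.8},{"tx":0,"ty":0,"tz":0,"rx":0,"ry":0,"rz":0,"jaw":0.8},{"tx":0,"ty":0,"tz":0,"rx":0,"ry":0,"rz":0,"jaw":0.8},{"tx":0,"ty":0,"tz":0,"rx":0,"ry":0,"rz":0,"jaw":0.8},{"tx":0,"ty":0,"tz":0,"rx":0,"ry":0,"rz":0,"jaw":0.8},{"tx":0,"ty":0,"tz":0,"rx":0,"ry":0,"rz":0,"jaw":0.8},{"tx":0,"ty":0,"tz":0,"rx":0,"ry":0,"rz":0,"jaw":0.8}]' 55
python3 -m inch '[{"tx":0,"ty":0,"tz":-0.1,"rx":0,"ry":0,"rz":0,"jaw":0.9},{"tx":0,"ty":0,"tz":-0.2,"rx":0,"ry":0,"rz":0,"jaw":0.9},{"tx":0,"ty":0,"tz":-0.3,"rx":0,"ry":0,"rz":0,"jaw":0.9},{"tx":0,"ty":0,"tz":-0.4,"rx":0,"ry":0,"rz":0,"jaw":0.9},{"tx":0,"ty":0,"tz":-0.4,"rx":0,"ry":0,"rz":0,"jaw":0.9},{"tx":0,"ty":0,"tz":-0.4,"rx":0,"ry":0,"rz":0,"jaw":0.9},{"tx":0,"ty":0,"tz":-0.4,"rx":0,"ry":0,"rz":0,"jaw":0.9},{"tx":0,"ty":0,"tz":-0.2,"rx":0,"ry":0,"rz":0,"jaw":0.9},{"tx":0,"ty":0,"tz":0,"rx":0,"ry":0,"rz":0,"jaw":0.9},{"tx":0,"ty":0,"tz":0,"rx":0,"ry":0,"rz":0,"jaw":0.9}]' 55
python3 - <<'E'
from h import *
p,Rm=st()
im2,d=get_image("scene");np.savez("pics/s6.npz",im=im2,d=d);b=cv2.resize(im2[180:270,150:250],None,fx=7,fy=6.5,interpolation=cv2.INTER_CUBIC)
cv2.imwrite("pics/p6.png",b[:,:,::-1])
print(((proj("scene",[p-15*Rm[:,2]-30*Rm[:,1]])-[150,180])*[7,6.5]))
E
```

```text
clock: 6.13
tcp_pos: [574.7, 161.0, 12.3]
orientation: [-3.133, -0.238, -0.002]
contact_force: [4.3, -0.0, -0.3]
grip_width: 24.3
clock: 6.97
tcp_pos: [574.0, 161.0, 108.1]
orientation: [-3.133, -0.238, 0.0]
contact_force: [-0.4, 0.2, -2.7]
grip_width: 24.5
t 6.97 tcp [574.  161.  108.1] yaw 8.7 z [-0. -0. -1.] F [-0.4  0.2 -2.7] w 24.5 q [ 0.08  0.56  1.41  0.    1.17 -0.07]
[[241.77043306 405.1664203 ]]
```

View pics/p6.png

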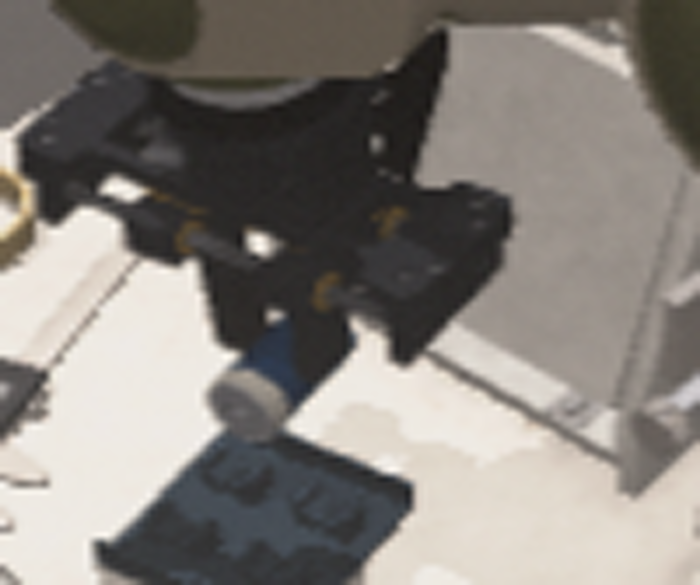

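The cell is held: its nub end is at (245,405), against (242,405) predicted for the axis 15 mm above the TCP. I'll retreat to the front and swing to the readout.

```bash
python3 -m inch '[{"tx":-0.2,"ty":0.04,"tz":-0.6,"rx":0,"ry":0,"rz":0,"jaw":0.9},{"tx":-0.4,"ty":0.08,"tz":-0.6,"rx":0,"ry":0,"rz":0,"jaw":0.9},{"tx":-0.4,"ty":0.08,"tz":-0.6,"rx":0,"ry":0,"rz":0,"jaw":0.9},{"tx":-0.4,"ty":0.08,"tz":-0.6,"rx":0,"ry":0,"rz":0,"jaw":0.9},{"tx":-0.4,"ty":0.08,"tz":-0.6,"rx":0,"ry":0,"rz":0,"jaw":0.9},{"tx":-0.4,"ty":0.08,"tz":-0.6,"rx":0,"ry":0,"rz":0,"jaw":0.9},{"tx":-0.4,"ty":0.08,"tz":-0.6,"rx":0,"ry":0,"rz":0,"jaw":0.9},{"tx":-0.4,"ty":0.08,"tz":-0.6,"rx":0,"ry":0,"rz":0,"jaw":0.9},{"tx":-0.4,"ty":0.08,"tz":-0.5,"rx":0,"ry":0,"rz":0,"jaw":0.9},{"tx":-0.3,"ty":0.08,"tz":-0.2,"rx":0,"ry":0,"rz":0,"jaw":0.9}]' 55
python3 -m inch '[{"tx":0,"ty":0.57,"tz":0,"rx":0,"ry":0,"rz":1,"jaw":0.9},{"tx":0,"ty":0.57,"tz":0,"rx":0,"ry":0,"rz":1,"jaw":0.9},{"tx":0,"ty":0.57,"tz":0,"rx":0,"ry":0,"rz":1,"jaw":0.9},{"tx":0,"ty":0.57,"tz":0,"rx":0,"ry":0,"rz":1,"jaw":0.9},{"tx":0,"ty":0.57,"tz":0,"rx":0,"ry":0,"rz":1,"jaw":0.9},{"tx":0,"ty":0.57,"tz":0,"rx":0,"ry":0,"rz":1,"jaw":0.9},{"tx":0,"ty":0.57,"tz":0,"rx":0,"ry":0,"rz":1,"jaw":0.9},{"tx":0,"ty":0.57,"tz":0,"rx":0,"ry":0,"rz":1,"jaw":0.9},{"tx":0,"ty":0.57,"tz":0,"rx":0,"ry":0,"rz":1,"jaw":0.9},{"tx":0,"ty":0.57,"tz":0,"rx":0,"ry":0,"rz":1,"jaw":0.9}]' 55
python3 -m inch '[{"tx":0.45,"ty":0.33,"tz":0,"rx":0,"ry":0,"rz":1,"jaw":0.9},{"tx":0.45,"ty":0.33,"tz":0,"rx":0,"ry":0,"rz":1,"jaw":0.9},{"tx":0.45,"ty":0.33,"tz":0,"rx":0,"ry":0,"rz":1,"jaw":0.9},{"tx":0.45,"ty":0.33,"tz":0,"rx":0,"ry":0,"rz":1,"jaw":0.9},{"tx":0.45,"ty":0.33,"tz":0,"rx":0,"ry":0,"rz":1,"jaw":0.9},{"tx":0.45,"ty":0.33,"tz":0,"rx":0,"ry":0,"rz":1,"jaw":0.9},{"tx":0.45,"ty":0.33,"tz":0,"rx":0,"ry":0,"rz":1,"jaw":0.9},{"tx":0.45,"ty":0.33,"tz":0,"rx":0,"ry":0,"rz":1,"jaw":0.9},{"tx":0.45,"ty":0.33,"tz":0,"rx":0,"ry":0,"rz":1,"jaw":0.9},{"tx":0.45,"ty":0.33,"tz":0,"rx":0,"ry":0,"rz":1,"jaw":0.9}]' 55
python3 - <<'E'
from h import *
p,Rm=st()
for n in("scene","top"):
    im,d=get_image(n);np.savez(f"pics/{n}7.npz",im=im,d=d)
    cv2.imwrite(f"pics/{n}7.png",cv2.resize(im[:,:,::-1],(800,600),interpolation=cv2.INTER_CUBIC))
E
```

```text
clock: 7.85
tcp_pos: [431.8, 108.3, 329.9]
orientation: [3.132, 0.239, 0.003]
contact_force: [0.3, -0.3, -1.2]
grip_width: 24.3
clock: 8.68
tcp_pos: [395.8, -112.9, 327.1]
orientation: [-3.023, 0.853, 0.003]
contact_force: [-0.4, -0.4, -1.0]
grip_width: 24.4
clock: 9.52
tcp_pos: [413.1, -331.0, 326.8]
orientation: [-2.549, 1.835, 0.004]
contact_force: [-0.1, 1.0, -1.5]
grip_width: 24.4
t 9.52 tcp [ 413.1 -331.   326.8] yaw -71.49 z [-0.001  0.002 -1.   ] F [-0.1  1.  -1.5] w 24.4 q [-0.9   0.27  1.26  0.    1.61  0.35]
```

View pics/scene7.png

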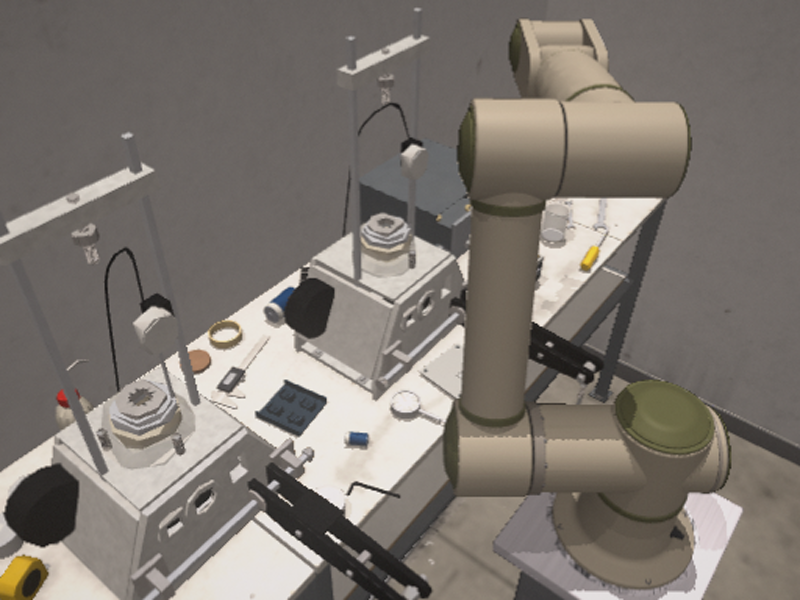

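View pics/top7.png

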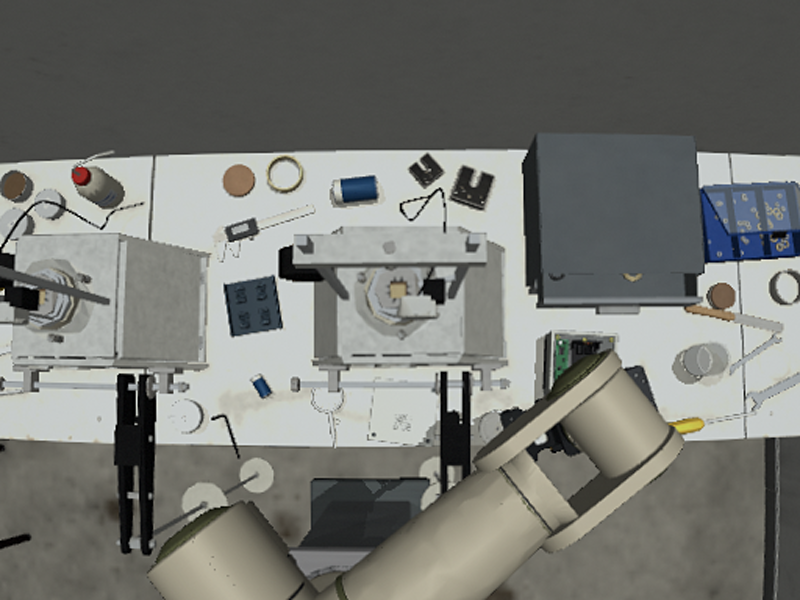

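The pictures show the cell gone from the tray (263,305 in top) and the arm now hiding the readout in both views. I'll refine the cell's offset in the hand and the readout's pose from the first pictures before going on.

Run:
```python
from h import *
from scipy.ndimage import map_coordinates
im=np.load("pics/top0.npz")["im"].astype(float)
m=camera_model("top");V=m["view"];print("cam",-V[:3,:3].T@V[:3,3])
a=np.radians(8.7);u=np.array([-np.sin(a),np.cos(a),0]);w=np.array([np.cos(a),np.sin(a),0]);c=np.array([574.5,161.2,27.])
ts=np.arange(-44,45,2.)
def prof(im,P,n): 
    q=proj(n,P);return np.array([map_coordinates(im[...,k],[q[:,1],q[:,0]],order=1) for k in range(3)]).T
for off in(-4,4):
    P=[c+t*u+off*w+[0,0,16] for t in ts];r=prof(im,P,"top")
    print("axial",off,[(int(t),*map(int,x)) for t,x in zip(ts,r)])
for off in(-10,10):
    t2=np.arange(-26,27,2.);P=[c+t*w+off*u for t in t2];r=prof(im,P,"top")
    print("lat z27",off,[(int(t),*map(int,x)) for t,x in zip(t2,r)])
# readout overlay
K=8;x0,y0=345,205;cr=cv2.resize(np.load("pics/top0.npz")["im"][205:265,345:405,::-1],None,fx=K,fy=K,interpolation=cv2.INTER_CUBIC)
yw=np.radians(-3.9);O=np.array([485.3,-428.9,0]);Rz=R.from_euler("z",yw).as_matrix()
L=lambda x,y,z:tuple(((proj("top",[O+Rz@[x,y,z]])[0]-[x0,y0]+.5)*K).round().astype(int).tolist())
def poly(pts,col):
    cv2.polylines(cr,[np.array([L(*p) for p in pts])],True,col,1)
poly([(-57,-60,72.5),(57,-60,72.5),(57,60,72.5),(-57,60,72.5)],(0,0,255))
poly([(-30.5,-24,121.5),(-20.5,-24,121.5),(-20.5,24,121.5),(-30.5,24,121.5)],(0,255,255))
poly([(36.5,-23,105.5),(39.5,-23,105.5),(39.5,23,105.5),(36.5,23,105.5)],(0,255,0))
poly([(-36.5,-18,102.5),(-36.5,18,102.5)],(255,0,255))
cv2.imwrite("pics/ov.png",cr)
```

```text
cam [ 453.75747799 -132.58400503 1337.68474373]
axial -4 [(-44, 54, 63, 72), (-42, 50, 59, 67), (-40, 49, 60, 67), (-38, 50, 60, 67), (-36, 51, 59, 65), (-34, 52, 57, 60), (-32, 64, 66, 68), (-30, 78, 80, 83), (-28, 93, 99, 106), (-26, 51, 73, 99), (-24, 30, 61, 94), (-22, 29, 59, 93), (-20, 31, 61, 93), (-18, 31, 61, 94), (-16, 31, 61, 95), (-14, 31, 61, 94), (-12, 31, 61, 94), (-10, 31, 61, 94), (-8, 30, 61, 94), (-6, 31, 61, 94), (-4, 31, 61, 95), (-2, 30, 60, 94), (0, 30, 60, 94), (2, 30, 61, 94), (4, 30, 61, 93), (6, 31, 61, 93), (8, 31, 61, 93), (10, 31, 61, 93), (12, 30, 59, 92), (14, 28, 57, 90), (16, 35, 63, 95), (18, 70, 92, 118), (20, 138, 150, 156), (22, 188, 193, 184), (24, 200, 203, 192), (26, 202, 204, 193), (28, 182, 184, 176), (30, 132, 135, 132), (32, 81, 89, 93), (34, 48, 58, 66), (36, 30, 38, 46), (38, 15, 21, 27), (40, 46, 52, 55), (42, 111, 116, 116), (44, 183, 188, 186)]
axial 4 [(-44, 57, 69, 77), (-42, 54, 66, 74), (-40, 51, 63, 70), (-38, 49, 60, 67), (-36, 48, 58, 64), (-34, 49, 56, 60), (-32, 54, 54, 55), (-30, 66, 72, 77), (-28, 77, 89, 101), (-26, 81, 10
[... 984 characters left out ...]
6, 34, 65, 99), (8, 30, 60, 94), (10, 26, 55, 88), (12, 23, 51, 82), (14, 22, 46, 74), (16, 23, 43, 64), (18, 40, 54, 67), (20, 50, 62, 72), (22, 56, 68, 76), (24, 56, 68, 76), (26, 56, 68, 76)]
lat z27 10 [(-26, 83, 91, 93), (-24, 49, 61, 69), (-22, 41, 50, 58), (-20, 31, 38, 43), (-18, 23, 29, 34), (-16, 20, 28, 37), (-14, 16, 30, 46), (-12, 16, 35, 56), (-10, 19, 42, 67), (-8, 20, 45, 73), (-6, 23, 49, 80), (-4, 26, 54, 86), (-2, 31, 61, 93), (0, 36, 67, 101), (2, 40, 71, 106), (4, 40, 70, 105), (6, 36, 66, 100), (8, 31, 62, 95), (10, 26, 56, 89), (12, 23, 52, 83), (14, 22, 48, 76), (16, 26, 45, 67), (18, 38, 53, 66), (20, 48, 60, 69), (22, 54, 66, 74), (24, 55, 66, 75), (26, 54, 65, 74)]
```

View pics/ov.png

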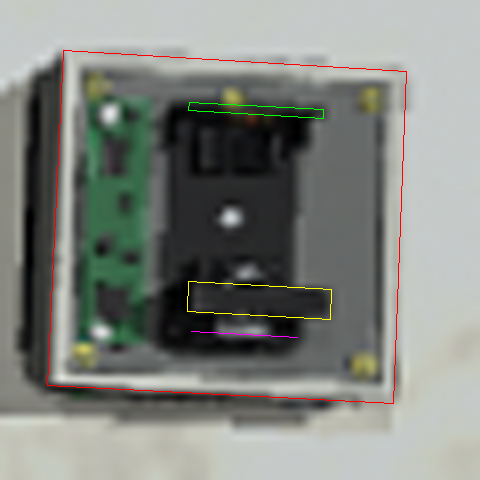

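Run:
```python
from h import *
im=np.load("pics/top0.npz")["im"]
a=im[208:258,348:400,::-1].astype(float);a=np.clip(255*(a/255)**0.6,0,255).astype(np.uint8)
cv2.imwrite("pics/rd.png",cv2.resize(a,None,fx=12,fy=12,interpolation=cv2.INTER_LANCZOS4))
```

```text
(no output)
```

View pics/rd.png

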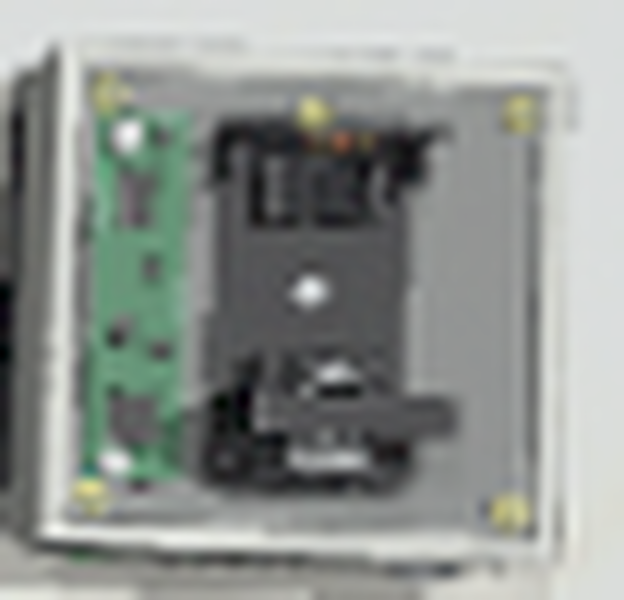

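The bridge spans (253–458, 375–437) in this crop, against 249–460 predicted. The contact's orange spot is at (343,140) and the spring tip at (331,370). The pose (485.3, -428.9, yaw -3.9°) holds. I'll move above the holder and raise the nub 32°.

```bash
python3 -m inch '[{"tx":0.46,"ty":-0.35,"tz":0,"rx":0,"ry":0,"rz":0.93,"jaw":0.9},{"tx":0.46,"ty":-0.35,"tz":0,"rx":0,"ry":0,"rz":0.93,"jaw":0.9},{"tx":0.46,"ty":-0.35,"tz":0,"rx":0,"ry":0,"rz":0.93,"jaw":0.9},{"tx":0.46,"ty":-0.35,"tz":0,"rx":0,"ry":0,"rz":0.93,"jaw":0.9},{"tx":0.46,"ty":-0.35,"tz":0,"rx":0,"ry":0,"rz":0.93,"jaw":0.9},{"tx":0.46,"ty":-0.35,"tz":0,"rx":0,"ry":0,"rz":0.93,"jaw":0.9},{"tx":0,"ty":0,"tz":0,"rx":1,"ry":0,"rz":0,"jaw":0.9},{"tx":0,"ty":0,"tz":0,"rx":1,"ry":0,"rz":0,"jaw":0.9},{"tx":0,"ty":0,"tz":0,"rx":1,"ry":0,"rz":0,"jaw":0.9},{"tx":0,"ty":0,"tz":0,"rx":1,"ry":0,"rz":0,"jaw":0.9}]' 55
python3 -m inch '[{"tx":0,"ty":0,"tz":0,"rx":1,"ry":0,"rz":0,"jaw":0.9},{"tx":0,"ty":0,"tz":0,"rx":1,"ry":0,"rz":0,"jaw":0.9},{"tx":0,"ty":0,"tz":0,"rx":1,"ry":0,"rz":0,"jaw":0.9},{"tx":0,"ty":0,"tz":0,"rx":1,"ry":0,"rz":0,"jaw":0.9},{"tx":0,"ty":0,"tz":0,"rx":0,"ry":0,"rz":0,"jaw":0.9},{"tx":0,"ty":0,"tz":0,"rx":0,"ry":0,"rz":0,"jaw":0.9},{"tx":0,"ty":0,"tz":0,"rx":0,"ry":0,"rz":0,"jaw":0.9},{"tx":0,"ty":0,"tz":0,"rx":0,"ry":0,"rz":0,"jaw":0.9},{"tx":0,"ty":0,"tz":0,"rx":0,"ry":0,"rz":0,"jaw":0.9},{"tx":0,"ty":0,"tz":0,"rx":0,"ry":0,"rz":0,"jaw":0.9}]' 55
cat >> h.py <<'E'
O=np.array([485.3,-428.9,0]);RR=R.from_euler("z",-3.9,degrees=True).as_matrix()
def rd(off=0,ax=15):
    "state in readout frame: cell tilt/yaw, M, C, nub"
    p,Rm=st();u=-RR.T@Rm[:,1];C=RR.T@(p-O)-ax*RR.T@Rm[:,2]+off*u
    print("tilt",np.degrees(np.arcsin(u[2])).round(2),"yawerr",np.degrees(np.arctan2(u[1],u[0])).round(2),"roll",np.degrees(np.arcsin(Rm[2,0])).round(2),"M",(C-30*u).round(1),"C",C.round(1),"nub",(C+32*u).round(1))
    return p,Rm,u,C
def goM(M,off=0,ax=15):
    p,Rm,u,C=rd(off,ax);d=Rm.T@RR@(np.array(M)-(C-30*u));print("goM",M,"units",(d/40).round(3))
E
python3 - <<'E'
from h import *
goM([-8,0,150]);goM([-8,0,120])
for n in("scene","top"):
    im,d=get_image(n);np.savez(f"pics/{n}8.npz",im=im,d=d)
    cv2.imwrite(f"pics/{n}8.png",cv2.resize(im[:,:,::-1],(800,600),interpolation=cv2.INTER_CUBIC))
E
```

```text
clock: 10.45
tcp_pos: [514.1, -424.0, 327.0]
orientation: [-2.008, 2.137, -0.302]
contact_force: [0.2, -0.1, -1.8]
grip_width: 24.1
clock: 11.28
tcp_pos: [514.1, -424.5, 328.0]
orientation: [-1.851, 1.971, -0.564]
contact_force: [0.3, -0.2, -0.8]
grip_width: 24.3
t 11.28 tcp [ 514.1 -424.5  328. ] yaw -93.58 z [ 0.528 -0.033 -0.848] F [ 0.3 -0.2 -0.8] w 24.3 q [-1.05  0.35  1.27  0.49  1.24  0.49]
tilt 31.97 yawerr 0.33 roll 0.0 M [ -5.    6.2 324.9] C [ 20.4   6.3 340.7] nub [ 47.6   6.5 357.7]
goM [-8, 0, 150] units [0.154 2.379 3.668]
t 11.28 tcp [ 514.1 -424.5  328. ] yaw -93.58 z [ 0.528 -0.033 -0.848] F [ 0.3 -0.2 -0.8] w 24.3 q [-1.05  0.35  1.27  0.49  1.24  0.49]
tilt 31.97 yawerr 0.33 roll 0.0 M [ -5.    6.2 324.9] C [ 20.4   6.3 340.7] nub [ 47.6   6.5 357.7]
goM [-8, 0, 120] units [0.154 2.776 4.305]
```

View pics/scene8.png

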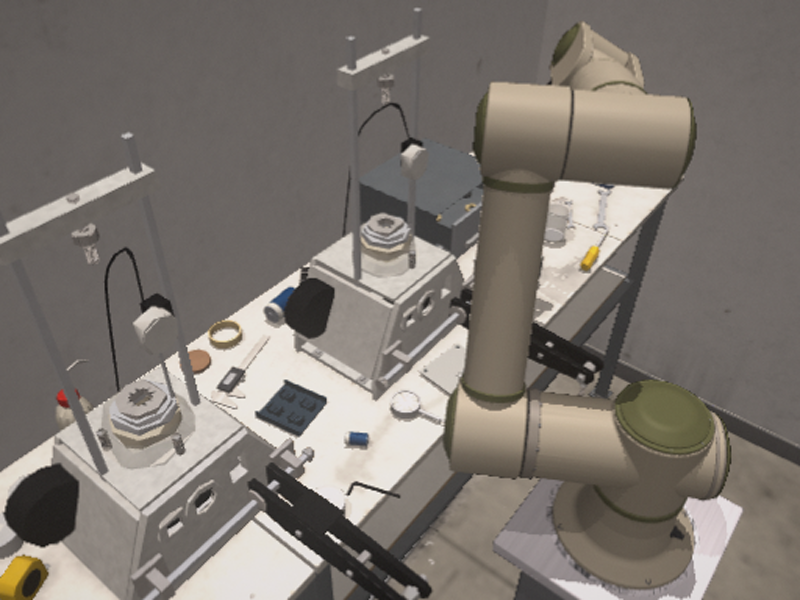

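View pics/top8.png

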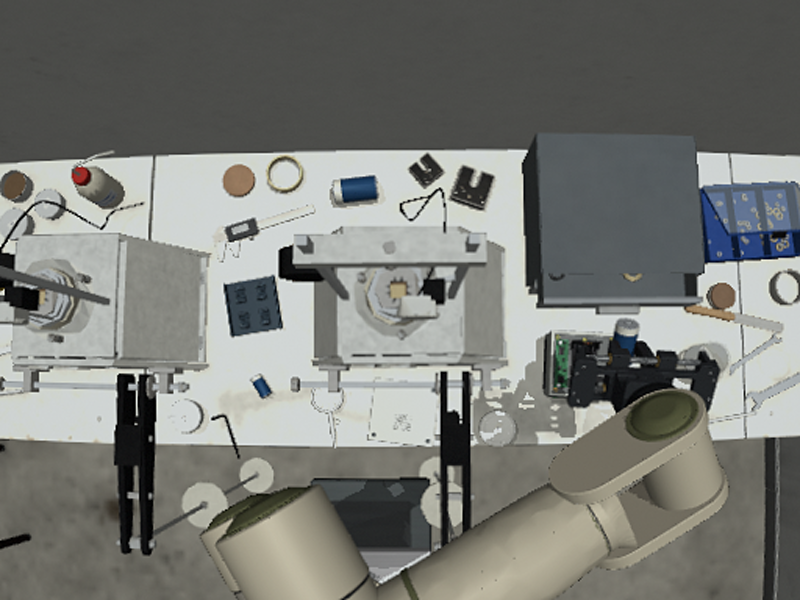

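The top view now shows the raised nub end at (627,328) and the hand leaning back to the front, so I can check the insertion from above. I'll lower to M.z = 150.

```bash
python3 -m inch '[{"tx":0.04,"ty":0.25,"tz":0.36,"rx":0,"ry":0,"rz":0.08,"jaw":0.9},{"tx":0.04,"ty":0.3,"tz":0.46,"rx":0,"ry":0,"rz":0,"jaw":0.9},{"tx":0.04,"ty":0.3,"tz":0.46,"rx":0,"ry":0,"rz":0,"jaw":0.9},{"tx":0.03,"ty":0.3,"tz":0.46,"rx":0,"ry":0,"rz":0,"jaw":0.9},{"tx":0,"ty":0.3,"tz":0.46,"rx":0,"ry":0,"rz":0,"jaw":0.9},{"tx":0,"ty":0.3,"tz":0.46,"rx":0,"ry":0,"rz":0,"jaw":0.9},{"tx":0,"ty":0.3,"tz":0.46,"rx":0,"ry":0,"rz":0,"jaw":0.9},{"tx":0,"ty":0.3,"tz":0.46,"rx":0,"ry":0,"rz":0,"jaw":0.9},{"tx":0,"ty":0,"tz":0,"rx":0,"ry":0,"rz":0,"jaw":0.9},{"tx":0,"ty":0,"tz":0,"rx":0,"ry":0,"rz":0,"jaw":0.9}]' 55
cat > look.py <<'E'
from h import *
import sys
def look(fn,box=(345,190,415,260),K=9):
    p,Rm,u,C=rd()
    im,d=get_image("top");np.savez(fn.replace("png","npz"),im=im,d=d)
    x0,y0,x1,y1=box
    a=im[y0:y1,x0:x1,::-1].astype(float);a=np.clip(255*(a/255)**0.6,0,255).astype(np.uint8)
    cr=cv2.resize(a,None,fx=K,fy=K,interpolation=cv2.INTER_CUBIC)
    L=lambda P:tuple(((proj("top",[O+RR@np.array(P)])[0]-[x0,y0]+.5)*K).round().astype(int).tolist())
    # expected: nub-end circle of body, nub tip, wall
    w=RR.T@Rm[:,0];n=np.cross(u,w)
    for c in np.linspace(0,2*np.pi,40): cv2.circle(cr,L(C+30*u+16.5*(np.cos(c)*w+np.sin(c)*n)),1,(0,0,255),-1)
    cv2.circle(cr,L(C+32*u),3,(0,255,255),-1)
    cv2.polylines(cr,[np.array([L(q) for q in[(36.5,-23,105.5),(39.5,-23,105.5),(39.5,23,105.5),(36.5,23,105.5)]])],True,(0,255,0),1)
    cv2.polylines(cr,[np.array([L(q) for q in[(-30.5,-24,121.5),(-20.5,-24,121.5),(-20.5,24,121.5),(-30.5,24,121.5)]])],True,(255,255,0),1)
    cv2.imwrite(fn,cr)
if __name__=="__main__": look(sys.argv[1])
E
python3 look.py pics/p9.png; python3 -c "
from h import *
goM([-8,0,95])"
```

```text
clock: 12.22
tcp_pos: [509.5, -429.8, 156.6]
orientation: [-1.844, 1.976, -0.562]
contact_force: [-0.9, -0.8, -0.2]
grip_width: 24.4
t 12.22 tcp [ 509.5 -429.8  156.6] yaw -93.89 z [ 0.528 -0.032 -0.848] F [-0.9 -0.8 -0.2] w 24.4 q [-1.06  0.48  1.53  0.6   0.91  0.25]
tilt 31.96 yawerr -0.14 roll -0.24 M [ -9.2   0.7 153.4] C [ 16.3   0.7 169.3] nub [ 43.4   0.6 186.3]
t 12.27 tcp [ 509.8 -430.4  158. ] yaw -93.89 z [ 0.529 -0.034 -0.848] F [-0.2 -0.  -1.9] w 24.2 q [-1.06  0.48  1.53  0.6   0.91  0.25]
tilt 32.05 yawerr -0.07 roll -0.12 M [ -8.8   0.2 154.8] C [ 16.6   0.2 170.7] nub [4.370e+01 1.000e-01 1.877e+02]
goM [-8, 0, 95] units [0.008 0.776 1.279]
```

View pics/p9.png

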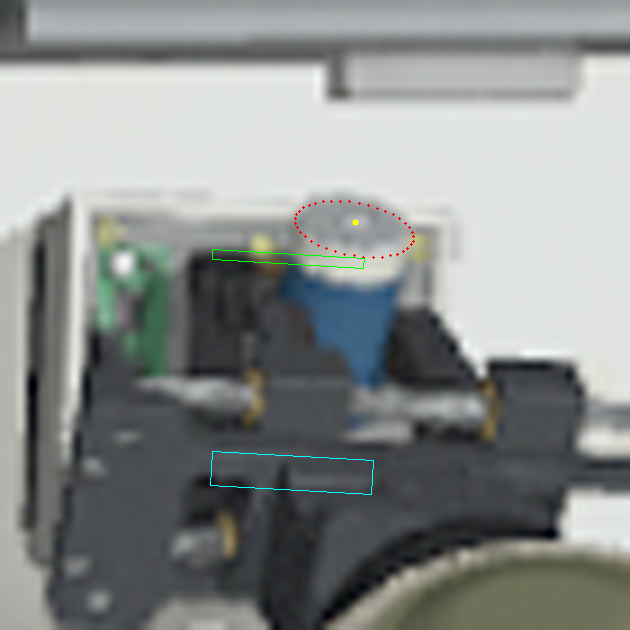

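Run:
```python
from h import *
z=np.load("pics/p9.npz");P=cloud("top",z["d"]);im=z["im"]
p,Rm,u,C=rd()
Q=(P-O)@RR
q=Q-C
n=RR.T@-Rm[:,2];w=RR.T@Rm[:,0]
a,b,l=q@u,q@n,q@w
sel=(abs(a-31)<8)&(np.hypot(b,l)<18)
v,uu=np.nonzero(sel);print(len(v),uu.min(),uu.max(),v.min(),v.max())
# face: interior
s2=(abs(a-31)<8)&(np.hypot(b,l)<13);print("face axial",np.median(a[s2]),a[s2].mean(),s2.sum())
x=np.c_[l[s2],b[s2],np.ones(s2.sum())];print("plane fit a=",np.linalg.lstsq(x,a[s2],rcond=None)[0])
# cylinder flank top points
s3=(a>-5)&(a<27)&(abs(l)<9)&(b>8)&(b<25)
lb=np.hypot(b[s3],l[s3]);print("flank radius",np.median(lb),s3.sum(),"l range",np.percentile(l[s3],[2,98]))
s4=(a>12)&(a<27)&(abs(l)<20)&(b>0)&(b<25);print("l extents",np.percentile(l[s4],[1,50,99]),s4.sum())
from scipy.optimize import least_squares
for s in (s4,):
    r=least_squares(lambda t:np.hypot(b[s]-t[1],l[s]-t[0])-16.5,[0,0],loss="soft_l1");print("axis offset l,b",r.x)
for vv in range(208,222): print(vv,[tuple(im[vv,c].tolist()) for c in range(384,386)])
```

```text
t 12.27 tcp [ 509.8 -430.4  158. ] yaw -93.89 z [ 0.529 -0.034 -0.848] F [-0.2 -0.  -1.9] w 24.2 q [-1.06  0.48  1.53  0.6   0.91  0.25]
tilt 32.05 yawerr -0.07 roll -0.12 M [ -8.8   0.2 154.8] C [ 16.6   0.2 170.7] nub [4.370e+01 1.000e-01 1.877e+02]
103 377 390 211 220
face axial 32.198891568210186 31.998623034775022 35
plane fit a= [ 2.10203111e-02 -7.77809461e-02  3.19919891e+01]
flank radius 14.845784710989662 76 l range [-8.79861128  8.14089374]
l extents [-16.97663318  -5.14194667  14.60880239] 71
axis offset l,b [-0.43251567 -1.42198706]
208 [(206, 211, 210), (205, 210, 209)]
209 [(205, 210, 208), (205, 210, 208)]
210 [(209, 214, 212), (208, 212, 211)]
211 [(177, 181, 181), (193, 198, 196)]
212 [(123, 126, 128), (132, 136, 136)]
213 [(105, 108, 110), (102, 105, 107)]
214 [(143, 147, 149), (139, 144, 146)]
215 [(121, 125, 127), (119, 122, 125)]
216 [(106, 110, 112), (106, 110, 112)]
217 [(137, 141, 144), (115, 118, 120)]
218 [(176, 178, 167), (169, 170, 159)]
219 [(185, 186, 173), (187, 188, 175)]
220 [(191, 192, 177), (194, 194, 179)]
221 [(100, 115, 126), (118, 129, 133)]
```

The picture shows the end face at (352,224), about 0.7 px beyond the prediction. The depth agrees: the cell sits about 1.3 mm further towards the nub in the hand. The drawer handle at (460,75) is well clear. I'll take that offset into account and lower.

```bash
sed -i 's/off=0,ax=15/off=1.3,ax=14/g' h.py; sed -i 's/look(fn,/look(fn,/' look.py; python3 -c "
from h import *
goM([-8.5,0,112]);goM([-8.5,0,96])"
```

```text
t 12.27 tcp [ 509.8 -430.4  158. ] yaw -93.89 z [ 0.529 -0.034 -0.848] F [-0.2 -0.  -1.9] w 24.2 q [-1.06  0.48  1.53  0.6   0.91  0.25]
tilt 32.05 yawerr -0.07 roll -0.12 M [ -7.2   0.2 154.7] C [ 18.2   0.2 170.6] nub [4.530e+01 1.000e-01 1.876e+02]
goM [-8.5, 0, 112] units [0.007 0.593 0.887]
t 12.27 tcp [ 509.8 -430.4  158. ] yaw -93.89 z [ 0.529 -0.034 -0.848] F [-0.2 -0.  -1.9] w 24.2 q [-1.06  0.48  1.53  0.6   0.91  0.25]
tilt 32.05 yawerr -0.07 roll -0.12 M [ -7.2   0.2 154.7] C [ 18.2   0.2 170.6] nub [4.530e+01 1.000e-01 1.876e+02]
goM [-8.5, 0, 96] units [0.008 0.806 1.226]
```

```bash
python3 -m inch '[{"tx":0,"ty":0.06,"tz":0.09,"rx":0,"ry":0,"rz":0,"jaw":0.9},{"tx":0,"ty":0.1,"tz":0.15,"rx":0,"ry":0,"rz":0,"jaw":0.9},{"tx":0,"ty":0.12,"tz":0.18,"rx":0,"ry":0,"rz":0,"jaw":0.9},{"tx":0,"ty":0.12,"tz":0.18,"rx":0,"ry":0,"rz":0,"jaw":0.9},{"tx":0,"ty":0.1,"tz":0.15,"rx":0,"ry":0,"rz":0,"jaw":0.9},{"tx":0,"ty":0.09,"tz":0.14,"rx":0,"ry":0,"rz":0,"jaw":0.9},{"tx":0,"ty":0,"tz":0,"rx":0,"ry":0,"rz":0,"jaw":0.9},{"tx":0,"ty":0,"tz":0,"rx":0,"ry":0,"rz":0,"jaw":0.9},{"tx":0,"ty":0,"tz":0,"rx":0,"ry":0,"rz":0,"jaw":0.9},{"tx":0,"ty":0,"tz":0,"rx":0,"ry":0,"rz":0,"jaw":0.9}]' 55
python3 look.py pics/p10.png; python3 -c "
from h import *
goM([-8.5,0,95])"
```

```text
clock: 13.1
tcp_pos: [508.5, -429.9, 114.6]
orientation: [-1.845, 1.975, -0.565]
contact_force: [-0.8, -0.2, -0.7]
grip_width: 24.4
t 13.1 tcp [ 508.5 -429.9  114.6] yaw -93.89 z [ 0.529 -0.034 -0.848] F [-0.8 -0.2 -0.7] w 24.4 q [-1.07  0.53  1.57  0.65  0.83  0.17]
tilt 32.03 yawerr -0.07 roll -0.13 M [ -8.6   0.6 111.3] C [ 16.9   0.5 127.2] nub [ 44.    0.5 144.1]
t 13.15 tcp [ 508.4 -429.9  114.6] yaw -93.89 z [ 0.529 -0.034 -0.848] F [-0.4 -0.9 -1.3] w 24.4 q [-1.07  0.53  1.57  0.65  0.83  0.17]
tilt 32.03 yawerr -0.07 roll -0.13 M [ -8.6   0.5 111.3] C [ 16.8   0.5 127.2] nub [ 44.    0.5 144.2]
goM [-8.5, 0, 95] units [0.014 0.214 0.346]
```

View pics/p10.png

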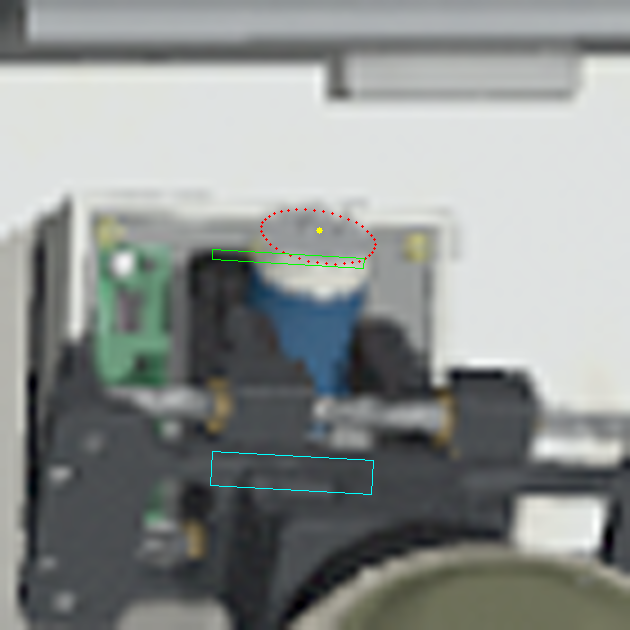

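```bash
cat > lat.py <<'E'
from h import *
import sys
z=np.load(sys.argv[1]);im=z["im"].astype(int)
p,Rm,u,C=rd();w=RR.T@Rm[:,0];n=RR.T@-Rm[:,2]
for t in(10,13,16,20,23,26):
    c=proj("top",[O+RR@(C+t*u+16.5*np.cos(f)*w+16.5*np.sin(f)*n) for f in np.linspace(0,np.pi,37)])
    v=int(round(c[18,1]));r=im[v]
    bl=[k for k in range(360,400) if r[k,2]-r[k,0]>35] ; wh=[k for k in range(360,400) if r[k].min()>150]
    print(t,"row",v,"pred",c[:,0].min().round(1),c[:,0].max().round(1),"mid",((c[:,0].min()+c[:,0].max())/2).round(2),"blue",(bl[0],bl[-1]) if bl else 0,"white",(wh[0],wh[-1]) if wh else 0)
    print("   ",[int(x) for x in r[365:395,2]-r[365:395,0]])
E
python3 lat.py pics/p10.npz
```

```text
t 13.15 tcp [ 508.4 -429.9  114.6] yaw -93.89 z [ 0.529 -0.034 -0.848] F [-0.4 -0.9 -1.3] w 24.4 q [-1.07  0.53  1.57  0.65  0.83  0.17]
tilt 32.03 yawerr -0.07 roll -0.13 M [ -8.6   0.5 111.3] C [ 16.8   0.5 127.2] nub [ 44.    0.5 144.2]
10 row 226 pred 372.4 384.8 mid 378.61 blue (376, 383) white (393, 399)
    [2, 2, 2, 1, 1, 3, 4, 3, 2, 0, 19, 50, 55, 57, 58, 60, 59, 59, 55, 13, -1, -1, 2, 4, 3, 3, 2, 1, -4, -6]
13 row 225 pred 372.5 385.0 mid 378.79 blue (376, 383) white (393, 399)
    [3, 1, 0, 1, 0, 3, 4, 3, 2, 4, 31, 50, 54, 54, 59, 59, 58, 59, 56, 33, -1, 0, 2, 2, 2, 2, 2, 2, -3, -6]
16 row 224 pred 372.7 385.2 mid 378.98 blue (375, 384) white (393, 399)
    [2, 2, 0, -1, 0, 2, 3, 10, 15, 29, 44, 50, 55, 56, 59, 62, 61, 62, 60, 47, 13, 0, 1, 1, 2, 1, 1, 2, -3, -6]
20 row 222 pred 373.0 385.5 mid 379.23 blue (374, 375) white (380, 399)
    [2, 1, 0, 2, 0, 0, 0, 13, 29, 39, 41, 27, 12, 23, 13, 5, 6, 16, 18, 31, 23, 0, 1, 2, 2, 1, 1, 2, -3, -7]
23 row 221 pred 373.1 385.7 mid 379.42 blue 0 white (377, 399)
    [2, 1, 2, 3, 2, 1, 1, 8, 30, 16, 20, 7, -11, -13, -12, -14, -14, -14, -14, -12, 16, 1, 2, 2, 2, 2, 2, 2, -4, -5]
26 row 220 pred 373.3 385.9 mid 379.61 blue 0 white (377, 399)
    [2, 2, 0, 0, -2, 2, 0, 4, 28, 3, -9, -10, -10, -11, -11, -11, -12, -11, -11, -11, -9, 1, 2, 3, 2, 2, 2, 2, -2, -5]
```

Run:
```python
from h import *
for P in[(4,0,73),(4,0,78),(-14.5,0,97),(36.5,0,98),(-25.5,0,121.5),(0,-60,72.5),(0,60,72.5),(38,-23,105.5),(38,23,105.5)]:
    print(P,((proj("top",[O+RR@np.array(P)])[0]-[348,208]+.5)*12).round(0))
im=np.load("pics/top0.npz")["im"].astype(int)
for v in(228,232,233,218,219,220,236,242,243): print(v,[int(x) for x in im[v,350:400].sum(1)//3])
```

```text
(4, 0, 73) [308. 286.]
(4, 0, 78) [313. 286.]
(-14.5, 0, 97) [329. 366.]
(36.5, 0, 98) [340. 138.]
(-25.5, 0, 121.5) [353. 414.]
(0, -60, 72.5) [564. 318.]
(0, 60, 72.5) [ 47. 289.]
(38, -23, 105.5) [449. 135.]
(38, 23, 105.5) [247. 123.]
228 [58, 58, 115, 193, 77, 73, 79, 80, 79, 79, 81, 81, 77, 92, 111, 83, 37, 41, 42, 42, 42, 42, 41, 41, 42, 41, 41, 41, 41, 40, 39, 42, 84, 106, 104, 103, 103, 103, 103, 103, 104, 103, 76, 156, 183, 194, 200, 199, 199, 198]
232 [60, 64, 132, 189, 73, 79, 79, 80, 79, 78, 75, 77, 91, 109, 109, 83, 39, 40, 40, 41, 40, 39, 94, 195, 171, 67, 38, 40, 40, 41, 39, 49, 109, 105, 104, 104, 104, 103, 103, 103, 102, 104, 64, 168, 179, 194, 200, 200, 199, 199]
233 [58, 65, 137, 187, 73, 79, 80, 80, 79, 79, 79, 77, 92, 109, 111, 83, 41, 41, 41, 41, 41, 38, 40, 83, 64, 40, 38, 41, 41, 40, 38, 56, 109, 105, 103, 103, 102, 102, 103, 103, 103, 104, 58, 170, 178, 193, 199, 200, 200, 200]
218 [60, 56, 74, 198, 146, 116, 65, 98, 182, 164, 61, 74, 85, 89, 102, 89, 30, 19, 18, 23, 20, 22, 33, 64, 76, 58, 47, 44, 51, 57, 54, 48, 67, 63, 61, 77, 106, 105, 105, 89, 77, 106, 
[... 437 characters left out ...]
104, 74, 139, 183, 195, 201, 200, 200, 200]
236 [57, 78, 164, 183, 87, 74, 69, 21, 48, 64, 61, 59, 69, 98, 83, 41, 44, 41, 43, 42, 42, 41, 43, 39, 41, 41, 40, 39, 40, 40, 38, 57, 107, 104, 103, 103, 103, 103, 103, 103, 103, 103, 64, 177, 174, 194, 200, 199, 199, 199]
242 [53, 94, 191, 175, 97, 59, 71, 46, 48, 49, 49, 69, 63, 47, 44, 20, 5, 4, 4, 53, 47, 42, 41, 40, 40, 39, 40, 41, 40, 40, 40, 40, 39, 39, 37, 41, 79, 105, 102, 103, 103, 103, 72, 183, 168, 196, 199, 199, 198, 198]
243 [53, 98, 191, 173, 100, 59, 72, 46, 47, 48, 50, 45, 37, 51, 46, 20, 3, 7, 2, 61, 53, 47, 40, 40, 42, 46, 36, 43, 36, 39, 39, 39, 38, 38, 36, 40, 79, 104, 102, 102, 102, 101, 73, 184, 169, 195, 199, 198, 199, 198]
```

```bash
python3 -m inch '[{"tx":0.045,"ty":0.05,"tz":0.08,"rx":0,"ry":0,"rz":0,"jaw":0.9},{"tx":0,"ty":0.05,"tz":0.08,"rx":0,"ry":0,"rz":0,"jaw":0.9},{"tx":0,"ty":0.05,"tz":0.08,"rx":0,"ry":0,"rz":0,"jaw":0.9},{"tx":0,"ty":0.04,"tz":0.06,"rx":0,"ry":0,"rz":0,"jaw":0.9},{"tx":0,"ty":0.02,"tz":0.04,"rx":0,"ry":0,"rz":0,"jaw":0.9},{"tx":0,"ty":0,"tz":0,"rx":0,"ry":0,"rz":0,"jaw":0.9},{"tx":0,"ty":0,"tz":0,"rx":0,"ry":0,"rz":0,"jaw":0.9},{"tx":0,"ty":0,"tz":0,"rx":0,"ry":0,"rz":0,"jaw":0.9},{"tx":0,"ty":0,"tz":0,"rx":0,"ry":0,"rz":0,"jaw":0.9},{"tx":0,"ty":0,"tz":0,"rx":0,"ry":0,"rz":0,"jaw":0.9}]' 55
python3 look.py pics/p11.png; python3 -c "
from h import *
goM([-20,-1.4,94.5]);goM([-28,-1.4,94.5])"; python3 lat.py pics/p11.npz | grep row
```

```text
clock: 13.98
tcp_pos: [508.3, -431.5, 98.2]
orientation: [-1.844, 1.976, -0.564]
contact_force: [-3.0, 0.1, 1.2]
grip_width: 24.2
t 13.98 tcp [ 508.3 -431.5   98.2] yaw -93.89 z [ 0.529 -0.033 -0.848] F [-3.   0.1  1.2] w 24.2 q [-1.07  0.55  1.58  0.67  0.8   0.14]
tilt 32.0 yawerr -0.09 roll -0.17 M [-8.7 -1.  94.9] C [ 16.8  -1.  110.8] nub [ 43.9  -1.1 127.7]
t 14.03 tcp [ 508.3 -431.5   98.2] yaw -93.89 z [ 0.529 -0.034 -0.848] F [-3.8  0.8  1.8] w 24.2 q [-1.07  0.55  1.58  0.67  0.8   0.14]
tilt 32.0 yawerr -0.09 roll -0.16 M [-8.6 -1.  94.9] C [ 16.8  -1.1 110.8] nub [ 43.9  -1.1 127.8]
goM [-20, -1.4, 94.5] units [ 0.009  0.246 -0.142]
t 14.03 tcp [ 508.3 -431.5   98.2] yaw -93.89 z [ 0.529 -0.034 -0.848] F [-3.8  0.8  1.8] w 24.2 q [-1.07  0.55  1.58  0.67  0.8   0.14]
tilt 32.0 yawerr -0.09 roll -0.16 M [-8.6 -1.  94.9] C [ 16.8  -1.1 110.8] nub [ 43.9  -1.1 127.8]
goM [-28, -1.4, 94.5] units [ 0.009  0.416 -0.248]
10 row 226 pred 371.5 383.9 mid 377.7 blue (375, 382) white (393, 399)
13 row 225 pred 371.7 384.0 mid 377.88 blue (374, 383) white (393, 399)
16 row 224 pred 371.9 384.2 mid 378.07 blue (373, 383) white (393, 399)
20 row 223 pred 372.1 384.5 mid 378.31 blue (374, 383) white (393, 399)
23 row 222 pred 372.3 384.7 mid 378.5 blue 0 white (378, 399)
26 row 221 pred 372.5 384.9 mid 378.68 blue 0 white (376, 399)
```

View pics/p11.png

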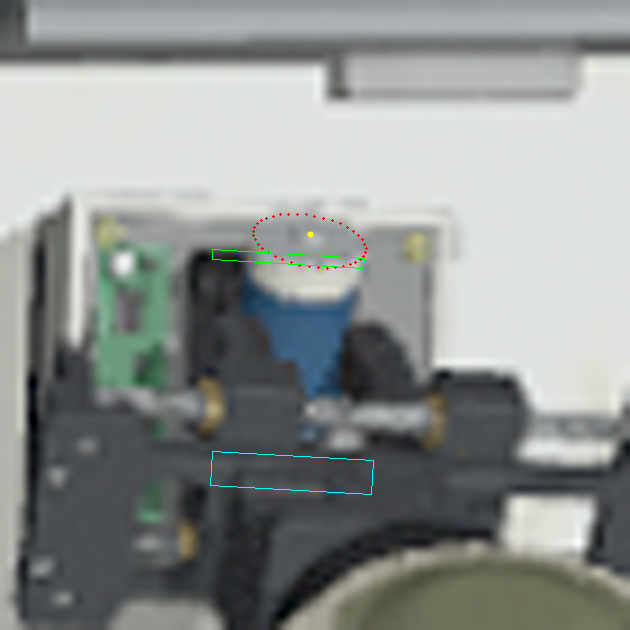

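The force shows a light touch of about 3 N in -x and +z. It's the cell's underside on the contact wall's top edge, which fits the geometry at this x. I'll move in -x under the bridge, which relieves it.

```bash
python3 -m inch '[{"tx":0,"ty":0.02,"tz":-0.025,"rx":0,"ry":0,"rz":0,"jaw":0.9},{"tx":0,"ty":0.04,"tz":-0.025,"rx":0,"ry":0,"rz":0,"jaw":0.9},{"tx":0,"ty":0.04,"tz":-0.025,"rx":0,"ry":0,"rz":0,"jaw":0.9},{"tx":0,"ty":0.04,"tz":-0.025,"rx":0,"ry":0,"rz":0,"jaw":0.9},{"tx":0,"ty":0.04,"tz":-0.025,"rx":0,"ry":0,"rz":0,"jaw":0.9},{"tx":0,"ty":0.03,"tz":-0.02,"rx":0,"ry":0,"rz":0,"jaw":0.9},{"tx":0,"ty":0.03,"tz":-0.02,"rx":0,"ry":0,"rz":0,"jaw":0.9},{"tx":0,"ty":0,"tz":0,"rx":0,"ry":0,"rz":0,"jaw":0.9},{"tx":0,"ty":0,"tz":0,"rx":0,"ry":0,"rz":0,"jaw":0.9},{"tx":0,"ty":0,"tz":0,"rx":0,"ry":0,"rz":0,"jaw":0.9}]' 55
python3 look.py pics/p12.png; python3 -c "
from h import *
goM([-28,-1.4,94.5])"; python3 lat.py pics/p12.npz | grep row
```

```text
clock: 14.87
tcp_pos: [496.8, -430.7, 98.7]
orientation: [-1.844, 1.975, -0.564]
contact_force: [3.0, -0.7, -1.4]
grip_width: 24.1
t 14.87 tcp [ 496.8 -430.7   98.7] yaw -93.89 z [ 0.529 -0.034 -0.848] F [ 3.  -0.7 -1.4] w 24.1 q [-1.09  0.54  1.61  0.68  0.8   0.12]
tilt 32.01 yawerr -0.09 roll -0.16 M [-20.1  -1.   95.4] C [  5.3  -1.  111.3] nub [ 32.4  -1.1 128.3]
t 14.92 tcp [ 496.8 -430.7   98.7] yaw -93.89 z [ 0.529 -0.034 -0.848] F [ 1.7  0.8 -0.8] w 24.5 q [-1.09  0.54  1.61  0.68  0.8   0.12]
tilt 32.01 yawerr -0.09 roll -0.16 M [-20.1  -1.   95.4] C [  5.3  -1.1 111.3] nub [ 32.4  -1.1 128.3]
goM [-28, -1.4, 94.5] units [ 0.009  0.178 -0.085]
10 row 230 pred 371.4 383.7 mid 377.57 blue (375, 382) white (393, 399)
13 row 229 pred 371.6 383.9 mid 377.76 blue (374, 383) white (393, 399)
16 row 228 pred 371.8 384.1 mid 377.94 blue (373, 383) white (393, 399)
20 row 227 pred 372.0 384.4 mid 378.19 blue (373, 374) white (379, 399)
23 row 226 pred 372.2 384.6 mid 378.38 blue 0 white (376, 399)
26 row 225 pred 372.4 384.8 mid 378.56 blue 0 white (377, 399)
```

View pics/p12.png

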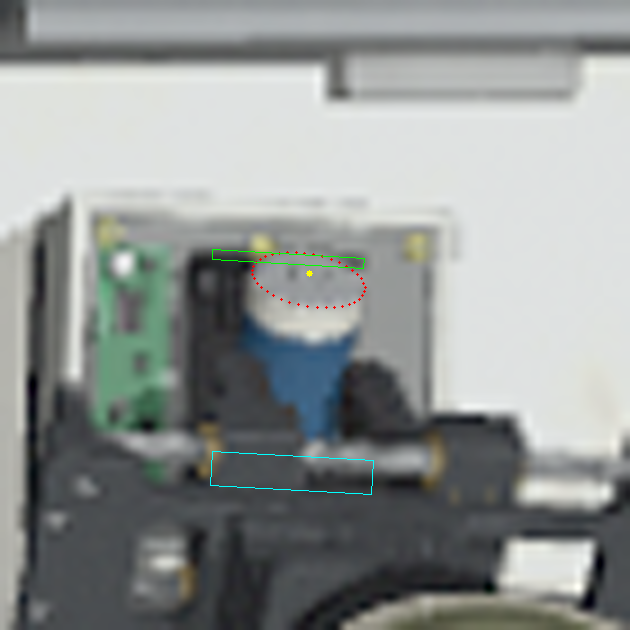

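The cell is on the spring now (about +3 N in x) with its face at (305,282), about 0.5 px left of predicted. I'll push further to M.x = -28.

```bash
python3 -m inch '[{"tx":0.02,"ty":0.03,"tz":-0.014,"rx":0,"ry":0,"rz":0,"jaw":0.9},{"tx":0,"ty":0.03,"tz":-0.014,"rx":0,"ry":0,"rz":0,"jaw":0.9},{"tx":0,"ty":0.03,"tz":-0.014,"rx":0,"ry":0,"rz":0,"jaw":0.9},{"tx":0,"ty":0.03,"tz":-0.014,"rx":0,"ry":0,"rz":0,"jaw":0.9},{"tx":0,"ty":0.03,"tz":-0.014,"rx":0,"ry":0,"rz":0,"jaw":0.9},{"tx":0,"ty":0.03,"tz":-0.014,"rx":0,"ry":0,"rz":0,"jaw":0.9},{"tx":0,"ty":0,"tz":0,"rx":0,"ry":0,"rz":0,"jaw":0.9},{"tx":0,"ty":0,"tz":0,"rx":0,"ry":0,"rz":0,"jaw":0.9},{"tx":0,"ty":0,"tz":0,"rx":0,"ry":0,"rz":0,"jaw":0.9},{"tx":0,"ty":0,"tz":0,"rx":0,"ry":0,"rz":0,"jaw":0.9}]' 55
python3 look.py pics/p13.png;  python3 lat.py pics/p13.npz | grep row
```

```text
clock: 15.75
tcp_pos: [489.7, -431.1, 98.6]
orientation: [-1.843, 1.975, -0.566]
contact_force: [10.9, 0.9, 1.9]
grip_width: 24.1
t 15.75 tcp [ 489.7 -431.1   98.6] yaw -93.91 z [ 0.531 -0.034 -0.847] F [10.9  0.9  1.9] w 24.1 q [-1.1   0.53  1.62  0.69  0.81  0.1 ]
tilt 32.13 yawerr -0.09 roll -0.13 M [-27.2  -1.9  95.2] C [ -1.8  -1.9 111.1] nub [ 25.3  -2.  128.1]
10 row 233 pred 371.6 383.9 mid 377.77 blue (375, 382) white (393, 399)
13 row 232 pred 371.8 384.1 mid 377.95 blue (374, 383) white (393, 399)
16 row 231 pred 372.0 384.3 mid 378.14 blue (373, 383) white (393, 399)
20 row 230 pred 372.2 384.6 mid 378.39 blue (374, 383) white (393, 399)
23 row 229 pred 372.4 384.8 mid 378.57 blue 0 white (377, 399)
26 row 228 pred 372.6 385.0 mid 378.76 blue 0 white (377, 399)
```

View pics/p13.png

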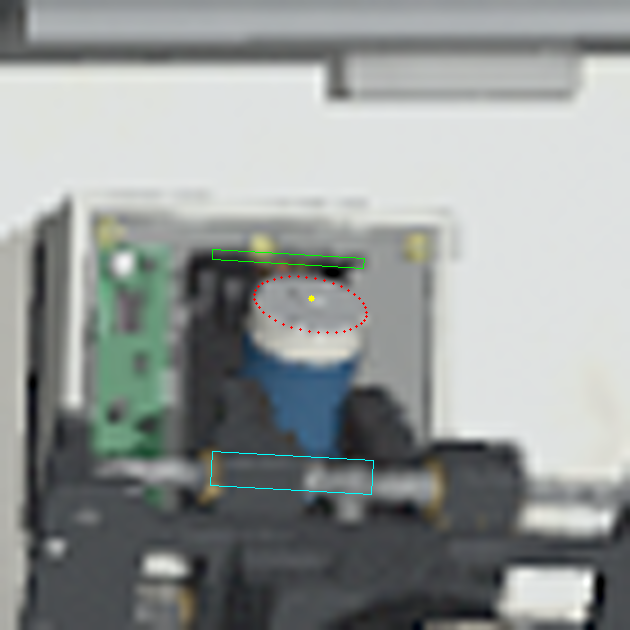

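The face is at (310,303), now clearly on the -x side of the contact wall (about (290,258)), with the spring pressed well back. I'll rotate the nub down about the flat end, in two stages.

```bash
python3 -m inch '[{"tx":0,"ty":0.013,"tz":0.025,"rx":-0.5,"ry":0,"rz":0,"jaw":0.9},{"tx":0,"ty":0.013,"tz":0.025,"rx":-0.5,"ry":0,"rz":0,"jaw":0.9},{"tx":0,"ty":0.013,"tz":0.025,"rx":-0.5,"ry":0,"rz":0,"jaw":0.9},{"tx":0,"ty":0.013,"tz":0.025,"rx":-0.5,"ry":0,"rz":0,"jaw":0.9},{"tx":0,"ty":0.013,"tz":0.025,"rx":-0.5,"ry":0,"rz":0,"jaw":0.9},{"tx":0,"ty":0.013,"tz":0.025,"rx":-0.5,"ry":0,"rz":0,"jaw":0.9},{"tx":0,"ty":0,"tz":0,"rx":0,"ry":0,"rz":0,"jaw":0.9},{"tx":0,"ty":0,"tz":0,"rx":0,"ry":0,"rz":0,"jaw":0.9},{"tx":0,"ty":0,"tz":0,"rx":0,"ry":0,"rz":0,"jaw":0.9},{"tx":0,"ty":0,"tz":0,"rx":0,"ry":0,"rz":0,"jaw":0.9}]' 55
python3 look.py pics/p14.png;  python3 lat.py pics/p14.npz | grep row;python3 -c "
from h import *
goM([-28,-1.4,94.5])"
```

```text
clock: 16.63
tcp_pos: [489.2, -431.1, 91.5]
orientation: [-1.964, 2.103, -0.37]
contact_force: [4.9, 1.7, 2.6]
grip_width: 24.3
t 16.63 tcp [ 489.2 -431.1   91.5] yaw -93.9 z [ 0.343 -0.021 -0.939] F [4.9 1.7 2.6] w 24.3 q [-1.02  0.57  1.49  0.37  0.9   0.41]
tilt 20.09 yawerr -0.05 roll -0.12 M [-27.7  -1.9  94.8] C [  0.5  -2.  105.1] nub [ 30.6  -2.  116.1]
10 row 231 pred 371.0 383.3 mid 377.14 blue (379, 382) white 0
13 row 230 pred 371.1 383.4 mid 377.28 blue (379, 382) white (395, 399)
16 row 229 pred 371.3 383.6 mid 377.42 blue (377, 383) white (393, 399)
20 row 227 pred 371.4 383.8 mid 377.6 blue 0 white (378, 399)
23 row 226 pred 371.6 383.9 mid 377.74 blue 0 white (375, 399)
26 row 225 pred 371.7 384.0 mid 377.87 blue 0 white (375, 399)
t 16.68 tcp [ 489.2 -431.1   91.5] yaw -93.91 z [ 0.343 -0.021 -0.939] F [5.  1.5 3.3] w 24.2 q [-1.02  0.57  1.49  0.37  0.9   0.41]
tilt 20.09 yawerr -0.05 roll -0.12 M [-27.7  -2.   94.8] C [  0.5  -2.  105.1] nub [ 30.5  -2.  116.1]
goM [-28, -1.4, 94.5] units [-0.014  0.01   0.005]
```

View pics/p14.png

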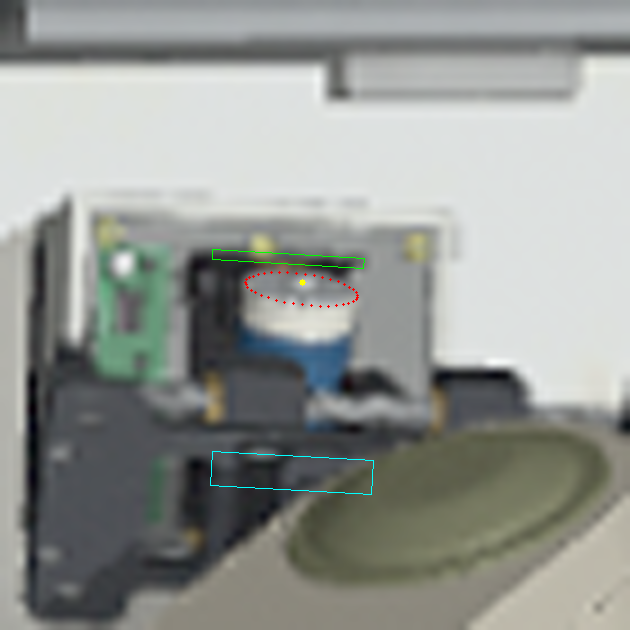

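There's clearance: the face at (300,287) is inside the wall, with 5 N on the spring. I'll level it.

```bash
python3 -m inch '[{"tx":0,"ty":0.013,"tz":0.024,"rx":-0.5,"ry":0,"rz":0,"jaw":0.9},{"tx":0,"ty":0.013,"tz":0.024,"rx":-0.5,"ry":0,"rz":0,"jaw":0.9},{"tx":0,"ty":0.013,"tz":0.024,"rx":-0.5,"ry":0,"rz":0,"jaw":0.9},{"tx":0,"ty":0.013,"tz":0.024,"rx":-0.5,"ry":0,"rz":0,"jaw":0.9},{"tx":0,"ty":0.013,"tz":0.024,"rx":-0.5,"ry":0,"rz":0,"jaw":0.9},{"tx":0,"ty":0.013,"tz":0.024,"rx":-0.5,"ry":0,"rz":0,"jaw":0.9},{"tx":0,"ty":0.013,"tz":0.024,"rx":-0.5,"ry":0,"rz":0,"jaw":0.9},{"tx":0,"ty":0,"tz":0,"rx":0,"ry":0,"rz":0,"jaw":0.9},{"tx":0,"ty":0,"tz":0,"rx":0,"ry":0,"rz":0,"jaw":0.9},{"tx":0,"ty":0,"tz":0,"rx":0,"ry":0,"rz":0,"jaw":0.9}]' 55
python3 look.py pics/p15.png;  python3 lat.py pics/p15.npz | grep row;python3 -c "
from h import *
goM([-28,-1.4,94.5])"
```

```text
clock: 17.52
tcp_pos: [487.5, -430.9, 83.8]
orientation: [-2.092, 2.24, -0.117]
contact_force: [6.0, 1.6, 2.3]
grip_width: 24.5
t 17.52 tcp [ 487.5 -430.9   83.8] yaw -93.89 z [ 0.106 -0.005 -0.994] F [6.  1.6 2.3] w 24.5 q [-0.94  0.66  1.32  0.09  1.09  0.66]
tilt 6.1 yawerr -0.0 roll -0.12 M [-27.7  -1.9  94.7] C [ 2.1 -1.9 97.8] nub [ 34.   -1.9 101.2]
10 row 229 pred 370.2 382.4 mid 376.3 blue 0 white (399, 399)
13 row 227 pred 370.3 382.5 mid 376.37 blue 0 white 0
16 row 226 pred 370.3 382.6 mid 376.45 blue 0 white 0
20 row 225 pred 370.4 382.7 mid 376.55 blue 0 white 0
23 row 224 pred 370.5 382.7 mid 376.62 blue 0 white 0
26 row 222 pred 370.6 382.8 mid 376.69 blue 0 white 0
t 17.57 tcp [ 487.4 -430.9   83.8] yaw -93.89 z [ 0.106 -0.005 -0.994] F [5.9 1.3 2.8] w 24.5 q [-0.94  0.66  1.32  0.09  1.09  0.66]
tilt 6.1 yawerr -0.01 roll -0.13 M [-27.8  -1.9  94.7] C [ 2.1 -1.9 97.8] nub [ 33.9  -1.9 101.2]
goM [-28, -1.4, 94.5] units [-0.012  0.006  0.003]
```

View pics/p15.png

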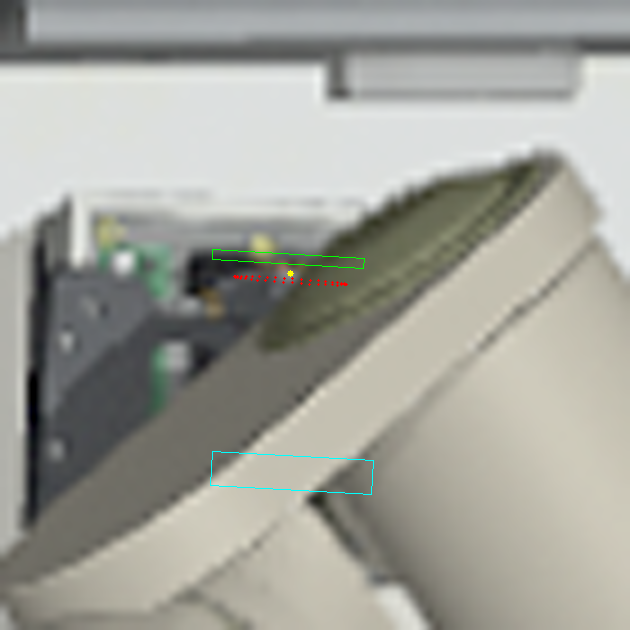

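```bash
python3 -m inch '[{"tx":-0.012,"ty":0.013,"tz":0.024,"rx":-0.5,"ry":0,"rz":0,"jaw":0.9},{"tx":0,"ty":0.013,"tz":0.024,"rx":-0.5,"ry":0,"rz":0,"jaw":0.9},{"tx":0,"ty":0.013,"tz":0.024,"rx":-0.5,"ry":0,"rz":0,"jaw":0.9},{"tx":0,"ty":0,"tz":0,"rx":0,"ry":0,"rz":0,"jaw":0.9},{"tx":0,"ty":0,"tz":0,"rx":0,"ry":0,"rz":0,"jaw":0.9},{"tx":0,"ty":0,"tz":0,"rx":0,"ry":0,"rz":0,"jaw":0.9},{"tx":0,"ty":0,"tz":0,"rx":0,"ry":0,"rz":0,"jaw":0.9},{"tx":0,"ty":0,"tz":0,"rx":0,"ry":0,"rz":0,"jaw":0.9},{"tx":0,"ty":0,"tz":0,"rx":0,"ry":0,"rz":0,"jaw":0.9},{"tx":0,"ty":0,"tz":0,"rx":0,"ry":0,"rz":0,"jaw":0.9}]' 55
python3 -c "
from h import *
rd()"
```

```text
clock: 18.4
tcp_pos: [486.0, -430.6, 80.5]
orientation: [-2.143, 2.294, -0.0]
contact_force: [6.0, -0.3, -1.6]
grip_width: 24.2
t 18.4 tcp [ 486.  -430.6   80.5] yaw -93.89 z [ 0.002  0.002 -1.   ] F [ 6.  -0.3 -1.6] w 24.2 q [-0.91  0.7   1.25  0.    1.19  0.73]
tilt 0.1 yawerr 0.01 roll -0.11 M [-27.9  -1.7  94.5] C [ 2.1 -1.7 94.6] nub [34.1 -1.7 94.6]
```

```bash
python3 -m inch '[{"tx":0,"ty":-0.02,"tz":0.008,"rx":0,"ry":0,"rz":0,"jaw":0.9},{"tx":0,"ty":-0.02,"tz":0.008,"rx":0,"ry":0,"rz":0,"jaw":0.9},{"tx":0,"ty":-0.01,"tz":0,"rx":0,"ry":0,"rz":0,"jaw":0.9},{"tx":0,"ty":0,"tz":0,"rx":0,"ry":0,"rz":0,"jaw":0.9},{"tx":0,"ty":0,"tz":0,"rx":0,"ry":0,"rz":0,"jaw":0.9},{"tx":0,"ty":0,"tz":0,"rx":0,"ry":0,"rz":0,"jaw":0.9},{"tx":0,"ty":0,"tz":0,"rx":0,"ry":0,"rz":0,"jaw":0.9},{"tx":0,"ty":0,"tz":0,"rx":0,"ry":0,"rz":0,"jaw":0.9},{"tx":0,"ty":0,"tz":0,"rx":0,"ry":0,"rz":0,"jaw":0.9},{"tx":0,"ty":0,"tz":0,"rx":0,"ry":0,"rz":0,"jaw":0.9}]' 55
python3 -c "
from h import *
rd()"
```

```text
clock: 19.23
tcp_pos: [487.4, -430.7, 80.1]
orientation: [-2.143, 2.294, 0.002]
contact_force: [0.8, -2.8, 3.6]
grip_width: 24.2
t 19.23 tcp [ 487.4 -430.7   80.1] yaw -93.9 z [ 0.     0.002 -1.   ] F [ 0.8 -2.8  3.6] w 24.2 q [-0.9   0.71  1.24  0.    1.19  0.73]
tilt 0.01 yawerr 0.0 roll -0.13 M [-26.5  -1.7  94.1] C [ 3.5 -1.7 94.1] nub [35.5 -1.7 94.1]
```

Fx has fallen to about 1 N with the nub against the contact, and Fz shows the cell resting on the saddles. I'll release and rise straight up.

```bash
python3 -m inch '[{"tx":0,"ty":0,"tz":0,"rx":0,"ry":0,"rz":0,"jaw":0.65},{"tx":0,"ty":0,"tz":0,"rx":0,"ry":0,"rz":0,"jaw":0.55},{"tx":0,"ty":0,"tz":0,"rx":0,"ry":0,"rz":0,"jaw":0.42},{"tx":0,"ty":0,"tz":0,"rx":0,"ry":0,"rz":0,"jaw":0.42},{"tx":0,"ty":0,"tz":0,"rx":0,"ry":0,"rz":0,"jaw":0.42},{"tx":0,"ty":0,"tz":0,"rx":0,"ry":0,"rz":0,"jaw":0.42},{"tx":0,"ty":0,"tz":0,"rx":0,"ry":0,"rz":0,"jaw":0.42},{"tx":0,"ty":0,"tz":0,"rx":0,"ry":0,"rz":0,"jaw":0.42},{"tx":0,"ty":0,"tz":0,"rx":0,"ry":0,"rz":0,"jaw":0.42},{"tx":0,"ty":0,"tz":0,"rx":0,"ry":0,"rz":0,"jaw":0.42}]' 40
python3 -m inch '[{"tx":0,"ty":0,"tz":-0.1,"rx":0,"ry":0,"rz":0,"jaw":0.42},{"tx":0,"ty":0,"tz":-0.2,"rx":0,"ry":0,"rz":0,"jaw":0.42},{"tx":0,"ty":0,"tz":-0.3,"rx":0,"ry":0,"rz":0,"jaw":0.42},{"tx":0,"ty":0,"tz":-0.5,"rx":0,"ry":0,"rz":0,"jaw":0.42},{"tx":0,"ty":0,"tz":-0.7,"rx":0,"ry":0,"rz":0,"jaw":0.42},{"tx":0,"ty":0,"tz":-0.8,"rx":0,"ry":0,"rz":0,"jaw":0.42},{"tx":0,"ty":0,"tz":-0.8,"rx":0,"ry":0,"rz":0,"jaw":0.42},{"tx":0,"ty":0,"tz":-0.8,"rx":0,"ry":0,"rz":0,"jaw":0.42},{"tx":0,"ty":0,"tz":-0.5,"rx":0,"ry":0,"rz":0,"jaw":0.42},{"tx":0,"ty":0,"tz":-0.2,"rx":0,"ry":0,"rz":0,"jaw":0.42}]'
python3 -c "
from h import *
to([360,-250,300])"
```

```text
clock: 20.07
tcp_pos: [487.5, -430.3, 79.9]
orientation: [-2.143, 2.294, 0.003]
contact_force: [0.2, 0.8, -1.1]
grip_width: 51.1
clock: 20.9
tcp_pos: [487.9, -431.3, 281.0]
orientation: [-2.144, 2.294, -0.008]
contact_force: [0.6, -0.3, 0.4]
grip_width: 51.1
t 20.9 tcp [ 487.9 -431.3  281. ] yaw -93.89 z [ 0.005 -0.003 -1.   ] F [ 0.6 -0.3  0.4] w 51.1 q [-0.9   0.58  0.93  0.    1.62  0.73]
to [360, -250, 300] mm [-172.2  139.8  -20. ] units [-4.31  3.49 -0.5 ]
```

```bash
python3 -m inch '[{"tx":-0.5,"ty":0.42,"tz":-0.1,"rx":0,"ry":0,"rz":0,"jaw":0.42},{"tx":-0.5,"ty":0.42,"tz":-0.1,"rx":0,"ry":0,"rz":0,"jaw":0.42},{"tx":-0.5,"ty":0.42,"tz":-0.1,"rx":0,"ry":0,"rz":0,"jaw":0.42},{"tx":-0.5,"ty":0.42,"tz":-0.1,"rx":0,"ry":0,"rz":0,"jaw":0.42},{"tx":-0.5,"ty":0.42,"tz":-0.1,"rx":0,"ry":0,"rz":0,"jaw":0.42},{"tx":-0.5,"ty":0.42,"tz":-0.1,"rx":0,"ry":0,"rz":0,"jaw":0.42},{"tx":-0.5,"ty":0.42,"tz":-0.1,"rx":0,"ry":0,"rz":0,"jaw":0.42},{"tx":-0.5,"ty":0.42,"tz":-0.1,"rx":0,"ry":0,"rz":0,"jaw":0.42},{"tx":-0.5,"ty":0.42,"tz":-0.1,"rx":0,"ry":0,"rz":0,"jaw":0.42},{"tx":0,"ty":0,"tz":0,"rx":0,"ry":0,"rz":0,"jaw":0.42}]'
python3 - <<'E'
from h import *
st()
im,d=get_image("top");np.savez("pics/top16.npz",im=im,d=d)
a=im[205:260,345:405,::-1].astype(float);a=np.clip(255*(a/255)**0.6,0,255).astype(np.uint8)
x0,y0,K=345,205,10
cr=cv2.resize(a,None,fx=K,fy=K,interpolation=cv2.INTER_CUBIC)
L=lambda *P:tuple(((proj("top",[O+RR@np.array(P)])[0]-[x0,y0]+.5)*K).round().astype(int).tolist())
cv2.polylines(cr,[np.array([L(*q) for q in[(36.5,-23,105.5),(39.5,-23,105.5),(39.5,23,105.5),(36.5,23,105.5)]])],True,(0,255,0),1)
for t in(-25.5,34.5): cv2.line(cr,L(t,-8,108.9),L(t,8,108.9),(0,0,255),1)
for y in(-16.5,16.5): cv2.line(cr,L(-25.5,y,94.5),L(34.5,y,94.5),(0,255,255),1)
cv2.imwrite("pics/p16.png",cr)
Q=(cloud("top",d)-O)@RR
s=(abs(Q[...,1])<5)&(abs(Q[...,0])<34)&(Q[...,2]>60)&(Q[...,2]<135)
for x in range(-34,40,6):
    k=s&(abs(Q[...,0]-x)<3);print(x,k.sum(),np.median(Q[k][:,2]).round(1) if k.any() else "")
E
```

```text
clock: 21.73
tcp_pos: [347.3, -238.5, 313.7]
orientation: [-2.145, 2.293, 0.001]
contact_force: [-1.1, -0.3, 0.5]
grip_width: 50.8
t 21.73 tcp [ 347.3 -238.5  313.7] yaw -93.83 z [ 0.001  0.002 -1.   ] F [-1.1 -0.3  0.5] w 50.8 q [-0.88  0.02  1.59  0.    1.53  0.75]
-34 4 74.5
-28 14 120.6
-22 7 115.2
-16 6 110.9
-10 9 112.5
-4 10 111.2
2 8 111.1
8 8 112.1
14 9 112.3
20 10 109.7
26 6 111.6
32 6 111.0
38 0
```

View pics/p16.png

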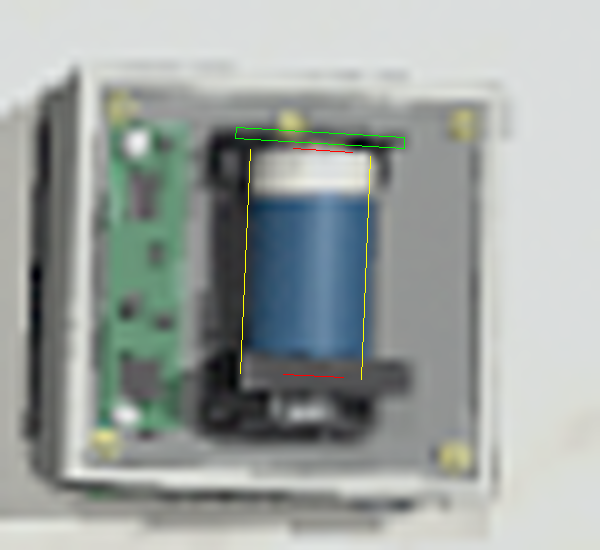

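The cell lies level at 111 mm (expected 111), with its nub end at (312,150) against the contact wall and its flat end under the bridge at (310,370). Its flank looks slightly turned from the predicted lines, so I'll measure its yaw.

Run:
```python
from h import *
z=np.load("pics/top16.npz");im=z["im"].astype(int);i0=np.load("pics/top0.npz")["im"].astype(int)
Ls=[];Rs=[]
for v in range(226,240):
    b=im[v,:,2]-im[v,:,0]; th=25
    k=[c for c in range(362,392) if b[c]>th]
    a,c=k[0],k[-1]
    l=a-(b[a]-th)/max(b[a]-b[a-1],1);r=c+(b[c]-th)/max(b[c]-b[c+1],1)
    Ls.append((v,l));Rs.append((v,r));print(v,round(l,2),round(r,2),end=" | ")
for nm,S,h in(("L",Ls,94.5),("R",Rs,94.5),("mid",[(v,(l+r)/2) for (v,l),(_,r) in zip(Ls,Rs)],104)):
    S=np.array(S);W=(plane("top",S[:,::-1],h)-O)@RR
    f=np.polyfit(W[:,0],W[:,1],1);print("\n",nm,"yaw rel readout deg",np.degrees(np.arctan(f[0])).round(2),"y at x=-25,5,34",np.polyval(f,[-25,5,34]).round(2))
# holder plate right edge in the empty picture (dark->grey), z about 72
S=[]
for v in range(226,239):
    g=i0[v].sum(1)/3;c=next(c for c in range(376,388) if g[c]<72<=g[c+1]);S.append((v,c+(72-g[c])/(g[c+1]-g[c])))
S=np.array(S);W=(plane("top",S[:,::-1],72)-O)@RR;f=np.polyfit(W[:,0],W[:,1],1);print("plate R edge yaw",np.degrees(np.arctan(f[0])),np.polyval(f,5))
S=[]
for v in range(220,250):
    g=i0[v].sum(1)/3;c=next(c for c in range(389,397) if g[c]<130<=g[c+1]);S.append((v,c+(130-g[c])/(g[c+1]-g[c])))
S=np.array(S);W=(plane("top",S[:,::-1],72)-O)@RR;f=np.polyfit(W[:,0],W[:,1],1);print("rim R edge yaw",np.degrees(np.arctan(f[0])),np.polyval(f,5))
```

```text
226 370.09 381.97 | 227 370.32 381.97 | 228 370.29 381.97 | 229 370.14 381.89 | 230 370.31 381.86 | 231 370.13 381.72 | 232 370.0 381.68 | 233 369.96 381.64 | 234 369.96 381.66 | 235 370.0 381.63 | 236 369.83 381.62 | 237 369.83 381.62 | 238 369.79 381.61 | 239 369.69 381.59 | 
 L yaw rel readout deg 0.04 y at x=-25,5,34 [13.46 13.48 13.5 ]

 R yaw rel readout deg 0.44 y at x=-25,5,34 [-18.82 -18.59 -18.36]

 mid yaw rel readout deg 0.24 y at x=-25,5,34 [-0.38 -0.26 -0.14]
plate R edge yaw -0.5829795027502102 -23.518835566309523
rim R edge yaw 1.5619394665360267 -54.77948669910165
```

Run:
```python
from h import *
a=np.load("pics/top0.npz")["im"].astype(int);b=np.load("pics/top16.npz")["im"].astype(int)
m=(abs(a-b).max(2)>60).astype(np.uint8);n,l,s,c=cv2.connectedComponentsWithStats(m)
print([x.tolist() for x in s[1:] if x[4]>15])
st();print(finish_job())
```

```text
[[150, 199, 5, 11, 44], [371, 220, 12, 21, 108], [301, 265, 49, 24, 496], [270, 279, 23, 45, 347], [349, 283, 22, 41, 174], [287, 285, 39, 28, 391], [317, 291, 42, 46, 632], [182, 307, 18, 10, 78], [216, 316, 18, 12, 111], [198, 318, 14, 7, 53], [241, 322, 52, 37, 924], [119, 324, 34, 28, 151], [300, 328, 69, 56, 734], [274, 330, 8, 8, 24], [182, 335, 11, 11, 78], [149, 343, 14, 21, 32], [183, 346, 14, 7, 44], [292, 347, 9, 10, 34], [164, 352, 25, 32, 560], [199, 353, 10, 7, 16], [214, 352, 18, 10, 106], [271, 359, 28, 25, 55], [297, 361, 12, 13, 46], [441, 360, 43, 24, 379], [187, 363, 21, 21, 284], [439, 367, 10, 6, 35], [60, 368, 28, 15, 82], [222, 373, 4, 11, 19], [394, 373, 46, 11, 104], [105, 374, 15, 10, 44]]
t 21.78 tcp [ 348.2 -240.1  313.3] yaw -93.86 z [ 0.001  0.002 -1.   ] F [ 0.6 -0.5 -0. ] w 51.0 q [-0.88  0.03  1.59  0.    1.53  0.75]
the job is handed in; nothing more can be done
None
```

The D cell from the tray is in the readout's holder, released, and the job was handed in at 21.8 s of the 51 s allowed. I slid its flat end under the bridge with the nub raised 32°, pushed the spring back about 13 mm by the arm's pose, and levelled the cell. I then eased the nub onto the contact wall before letting go.

**Last checks:**
- **Seating:** The last top view shows the cell level, its top at about 111 mm (expected 111). Its axis is within about 1° of the holder's and within 1 mm of the centre line. The white end sits where it should at the contact wall.
- **Robot clear:** The wrist force is near zero and the arm is standing clear of everything.
- **Bystanders:** Comparing the first and last top views, the bench changed only at the tray's cell and the holder. The other changes lie in the area in front of the bench, where the arm is; I did not check each one.

**What disagreed or stayed unchecked:**
- While I lowered the cell, its underside touched the top of the contact wall with about 3 N.
- At full push the measured force was 11 N, above the spring's 8.2 N maximum. That suggests a light extra contact in the holder, and it was gone after levelling.
- One rough edge fit on the readout's rim was about 1.5° off the yaw I used; the other edges agreed.
- I could not read the spring's travel directly; it is inferred from the cell's position and the forces.

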